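Hang the mask headband and hold the telescoping rail up

ROBOT

A 6-joint arm with a two-finger parallel gripper is mounted at the origin on the work surface. World frame = base frame: x ahead of the robot, y to its left, z up, the work surface at z = 0. Lengths are in m, angles in rad, forces in N, time in s.
With the tool pointing down it reaches from about 0.35 to 0.95 m from the base axis. Payload 17.4 kg.
Tool frame: the origin (TCP) lies at the very end of the fingers, on their centre line; the grasp point (between the pads) lies grasp_offset behind it (grasp_offset is the distance from the TCP to the grasp point, in m); z points along the fingers, y is the direction in which the jaws open and shut (so a half turn about z gives the same grasp; the last joint's range is limited). The gripper opens to 93 mm and grips with 3 to 60 N. Pads are 15 mm wide; open, the fingers measure 128 mm over their backs; the gripper's body (75 mm by 188 mm) begins 65 mm behind the grasp point.
Start: joints at [1.086, 0.116, 1.442, -0, 1.584, -0.038], TCP at [0.292, 0.609, 0.187] pointing down, gripper open.
Joint ranges: [-2.83, 2.83], [-0.83, 2.19], [0.07, 2.5], [-1.14, 4.28], [0.01, 3], [-2.97, 2.97]. Speed limits (rad/s): [1.89, 1.89, 2.22, 3.14, 3.14, 3.14].

INTERFACE

Orientations are given as [roll, pitch, yaw] about the fixed x, y, z axes, in that order (R = Rz(yaw) Ry(pitch) Rx(roll)).
In Python, from cell import * gives the robot as it stands. The module is installed in compiled form; this text tells all that it offers.
- The arm moves only by the tool jog_arm, never from a script. Its argument "commands" is a list of rows, each an object of numbers: "tx", "ty", "tz": the shift along the tool's x, y, z in m; "wx", "wy", "wz": the turn, a rotation vector about the tool's x, y, z in rad. In form: [{"tx": .., "ty": .., "tz": .., "wx": .., "wy": .., "wz": ..}, ...]. A call has exactly 5 rows; each row shifts and turns the pose as measured when the row begins, along the tool's axes as they then stand; what a row does not reach is not made up. A row lasts 1/12 s, in which the tool goes at most 41.7 mm and 7.16 degrees, less where a joint would pass 70% of its speed; a pose out of reach is approached as far as the arm can. A call with a gripper value outside its range is refused whole. "fingers" is the finger opening in m, from 0 to 0.093, set as the call begins (left out, the last holds). The fingers move at their own pace and stop on an object; "newtons" is the grip in N (left out, the last holds). Time passes only in rows, so rows that do not move let the fingers close, or fill a call up. It gives the time, the measured TCP pose, the force and the opening at its end, in the units of the state.
- read_state(): the state, without advancing time (a new reading comes with each control period).
- capture(name): name is "side" or "top" or "wrist"; returns the picture (480x640x3 uint8, blue, green, red); there is no depth.
- calibration(name): a dict with "mtx" (3x3 intrinsics, pixels), "rvec" (rotation vector, rad) and "tvec" (3), from world to camera coordinates, as OpenCV has them; the wrist camera has in their place "T_tool_cam" (4x4, takes a point from camera to tool coordinates, whose origin is the TCP and whose axes are the flange's). Camera axes: x right, y down, z forward; pixel columns grow to the right and rows downward; lengths in m; the calibration is good to about 2 mm. The wrist camera is an equidistant fisheye: a pixel r from the principal point sees the ray r / f radians off the axis. A picture is of the moment at which its call begins: read the wrist's pose just before it. calibration takes no time and is no camera call.
- close_job(): hands the job in, once; it reports no verdict.
Trained networks look in the newest picture that a camera, given by its name, has taken for a name from the list of things; names that differ only in an ending like _2 or _b are one class to them, and where a whole thing is asked for, a point or a joint stands for the part that bears it (a point fixed in the world has none). Each returns a list of dicts, best first, with "conf" (0 to 1); they miss things now and then, are a little off and sometimes report something else, mostly with a low value. They report only what shows in the picture. A call takes as long as a camera call. They do not tell look-alikes from the thing itself.
- boxes_of(camera, label): "at" ([x, y, z] in m, in world coordinates, good to about 4 mm: the middle of the surface that is visible of it).
- trace(camera, label): "pixels" (480x640 bool, what is visible of it).
- place_of(camera, label): "at" ([x, y, z] in m, in world coordinates, good to about 4 mm: a listed point, or the origin of a listed thing).
The state is a dict: "t": time; "qpos": joint angles; "joint_vel": joint speeds; "tau": joint torques, N m; "tool_pos": TCP position; "tcp_rot": TCP orientation; "contact_force": force on the tool from outside, world axes, zero at the start; "moment": the same for the moment, N m; "opening": finger opening in m.
Only numpy, scipy, OpenCV 4.12 (cv2) and the standard library are available. Lean on these libraries where they do the work, as an engineer would, in place of code of your own. Each camera call takes 0.05 s, during which the arm holds its last target.

TASK

Hang the orange headband frame on the chrome bar of the telescoping rail, straddling the bar with a leg on each side, and let it go. Then squeeze the yellow release button in the black pull grip, raise the rail past its first stop right up to the second stop with the headband still hanging on it, and finish there still gripping and holding it up: do not let go, because it has no catch at the second stop. Leave the tray, the lenses, the whistle and the clip where they are.

Things in the scene. Friction and masses are not known exactly. Their poses are not given: they have to be found in the camera images.
- stand: Telescoping airing rail, fixed to the ledge: grey base plate 130 x 200 x 12 mm, black outer tube 46 mm square up to z = 122 mm. Origin: foot of the tube's axis, on the ledge. Own z up; own +y: the way the chrome bar runs out from the column; own +x: the side of the yellow button.
- rail_hang (a point): Point on the chrome bar's axis, mid-length, 100 mm from the column's axis; rises with the rail; axes as the stand's. Bar: 12 mm diameter, level, along own y, axis 135 mm above the ledge when the rail is down. It is free from 75 mm on the -y side of this point to 55 mm on the +y side, where a black end ball (22 mm) sits.
- pull_grip (a point): Middle of the black pull grip on top of the column, 174 mm above the ledge when down; rises with the rail; axes as the stand's. Block 30 (own x) x 40 (y) x 56 mm high, top 25 mm above this point. Yellow button 26 wide, 36 high, 8 mm proud of the +x face: 38 mm over it, 32 pressed. Pinch from above, fingers closing along own x (one on the button, one opposite), pull straight up.
- lift_rail (a joint): Rise of the rail, m: 0 down (start, locked), 0.05 first stop (catches there if the button is let out), 0.10 second stop (hard end of travel, no catch: if let go it sinks back). About 6 N to lift with the headband.
- release_button (a joint): Travel of the yellow button, m: 0 out (rail locked), 0.006 fully pressed in; the rail is free from about 0.005. Spring: about 2 N at first, 5.5 N fully in. It must stay squeezed while pulling past the stops.
- headband: Stiff orange headband frame of a diving mask, 0.12 kg, an inverted U on two feet. Origin: on the ledge midway between the feet; own z up. Legs 56 mm apart inside along own x, black feet 54 mm apart inside, 78 overall, 34 along y. Gable roof, ridge 87 mm up inside. Grip its top tab: 14 mm thick (x), 26 wide (y), 91 to 130 mm up, fingers closing along own x. Hangs with own y along the bar.
- headband_ridge (a point): Middle of the underside ridge of the headband's roof, 87 mm above its origin, where the bar comes to lie; axes as the headband's.
- tray: Clear acrylic tray 100 x 150 x 24 mm lying on the ledge, with two lenses in it. Origin under its centre. Leave alone.
- lens0: Round mask lens with black silicone rim, 54 mm diameter, 10 mm thick, in the tray. Leave alone.
- lens1: The other lens, alike, in the tray. Leave alone.
- whistle: Red plastic whistle, about 45 x 18 x 22 mm, on the ledge. Leave alone.
- clip: Flat aluminium clip (oblong loop), about 72 x 38 x 8 mm, on the ledge. Leave alone.
Not all that is in view belongs to the job. What is shaped like the headband but blue or purple is not meant.

How it is judged:
By the outcome, as a careful person would: the job done as asked, in the order asked, and still so for the second after the job is handed in, while the arm keeps its last pose, push and grip.
It also fails if it takes over 51 s, if anything falls off the work surface, if the arm or the gripper's body presses on something with over 40 N, if the wrist force passes 120 N, or if a joint passes its speed limit or range.

## Working session

There is one attempt and no reset: what is moved stays moved. The work goes in short steps, Python scripts to look and compute and a tool call to move; the robot and the scene stay as the last step left them, time stands still between calls to the robot, and variables do not carry over. Pictures are saved under pics/ and viewed, and the job is handed in when it is done.

Besides the shell and the picture viewer there is one more tool, called after "Emit:" as name(argument=value, ...), one argument or row to a line, values as JSON. jog_arm: Moves the arm, as the interface text tells. Its arguments: {"type":"object","properties":{"commands":{"type":"array","items":{"type":"object","properties":{"tx":{"type":"number"},"ty":{"type":"number"},"tz":{"type":"number"},"wx":{"type":"number"},"wy":{"type":"number"},"wz":{"type":"number"}}}},"fingers":{"type":"number"},"newtons":{"type":"number"}},"required":["commands"]}

```bash
mkdir -p pics; cat > h.py <<'E'
from cell import *
import numpy as np, cv2
np.set_printoptions(precision=4,suppress=True)
E
python3 - <<'E'
from h import *
s=read_state(); print({k:np.round(v,4) for k,v in s.items()})
for c in ("side","top","wrist"):
    cv2.imwrite(f"pics/{c}0.png",capture(c))
for c in ("top","side"):
    for n in ("headband","headband_ridge","stand","rail_hang","pull_grip"):
        print(c,n,[(np.round(d["at"],4),round(d["conf"],2)) for d in place_of(c,n)])
print(read_state()["t"])
E
```

```text
{'t': np.float64(0.0), 'qpos': array([ 1.0862,  0.1165,  1.4422, -0.    ,  1.584 , -0.0378]), 'joint_vel': array([ 0.0001, -0.0001,  0.0008,  0.0006,  0.0005, -0.0014]), 'tau': array([ -0.0059, -72.1239, -62.263 ,   0.0778,   0.0235,  -0.0002]), 'tool_pos': array([0.2915, 0.6085, 0.1859]), 'tcp_rot': array([-3.1404, -0.    ,  2.6948]), 'contact_force': array([ 0.4056, -0.6895, -0.3883]), 'moment': array([-0.0431,  0.0267, -0.0076]), 'opening': np.float64(0.0931)}
top headband [(array([ 0.6226,  0.2975, -0.001 ]), 0.81), (array([0.5205, 0.2422, 0.0033]), 0.76), (array([0.5333, 0.1229, 0.0022]), 0.71), (array([0.497 , 0.3713, 0.0017]), 0.59)]
top headband_ridge [(array([0.4936, 0.3667, 0.0875]), 0.9), (array([0.6199, 0.2991, 0.0865]), 0.72), (array([0.5242, 0.2454, 0.0868]), 0.66), (array([0.5343, 0.1231, 0.0832]), 0.55)]
top stand [(array([ 0.5851, -0.2196,  0.0012]), 0.97)]
top rail_hang [(array([ 0.549 , -0.128 ,  0.1382]), 0.95)]
top pull_grip [(array([ 0.584 , -0.2179,  0.1756]), 0.92)]
side headband [(array([0.6257, 0.2983, 0.0006]), 0.97), (array([ 0.4967,  0.3705, -0.0016]), 0.96), (array([ 0.5254,  0.2442, -0.0023]), 0.9), (array([ 0.5329,  0.1219, -0.0015]), 0.7)]
side headband_ridge [(array([0.4992, 0.3674, 0.0881]), 0.93), (array([0.5245, 0.2459, 0.0843]), 0.87), (array([0.6287, 0.2981, 0.0875]), 0.83), (array([0.5353, 0.1233, 0.0882]), 0.65), (array([0.6997, 0.2009, 0.0013]), 0.6), (array([0.3898, 0.153 , 0.0039]), 0.18)]
side stand [(array([ 0.5876, -0.2205,  0.0004]), 0.94)]
side rail_hang [(array([ 0.5482, -0.1286,  0.1378]), 0.67)]
side pull_grip [(array([ 0.5891, -0.2219,  0.1743]), 0.7)]
0.65
```

View pics/top0.png

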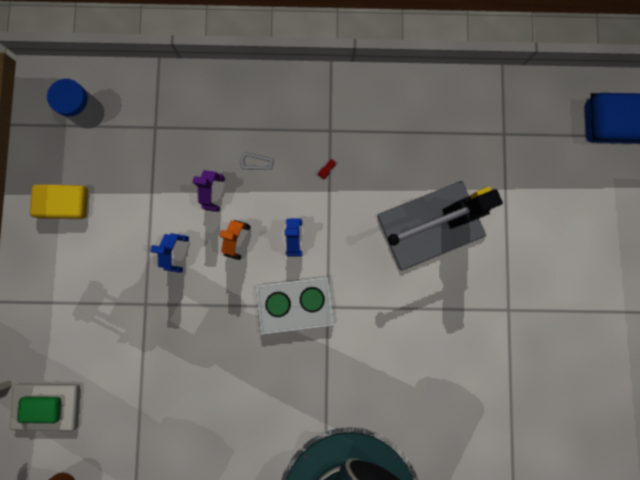

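View pics/side0.png

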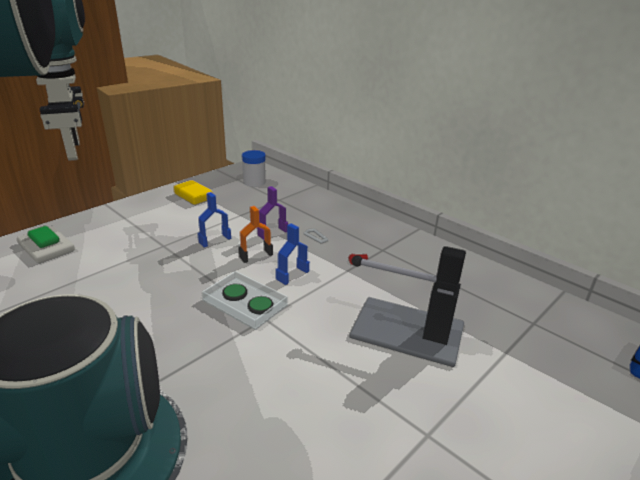

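View pics/wrist0.png

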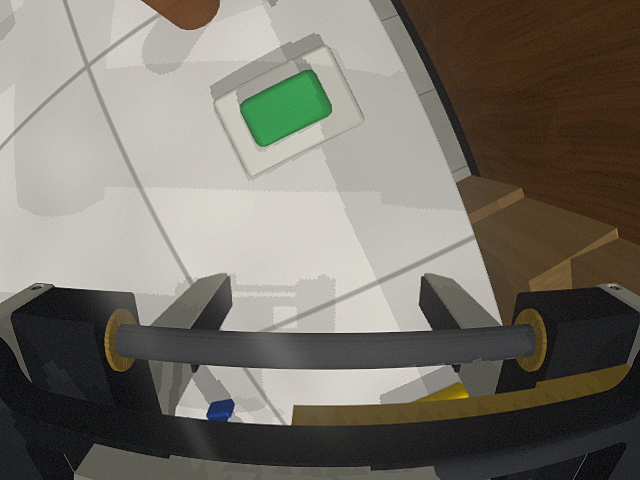

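```bash
python3 - <<'E'
from h import *
im=cv2.imread("pics/top0.png")
a=cv2.resize(im[195:285,200:320],None,fx=5,fy=5,interpolation=cv2.INTER_CUBIC)
cv2.imwrite("pics/a.png",a)
im=cv2.imread("pics/side0.png")
a=cv2.resize(im[180:290,190:320],None,fx=5,fy=5,interpolation=cv2.INTER_CUBIC)
cv2.imwrite("pics/b.png",a)
for c in("top","side"):
  k=calibration(c);P=lambda p:np.round(cv2.projectPoints(np.float64(p).reshape(-1,3),k["rvec"],k["tvec"],k["mtx"],None)[0].reshape(-1,2),1)
  R=cv2.Rodrigues(np.array(k["rvec"]))[0];print(c,-R.T@np.ravel(k["tvec"]))
  print(P([[.5245,.2445,0],[.5245,.2445,.13]]))
E
```

```text
top [0.4477 0.0816 0.9486]
[[237.7 240.7]
 [225.7 234.8]]
side [-0.1011 -0.543   0.6393]
[[254.2 255.8]
 [252.2 207.4]]
```

View pics/a.png

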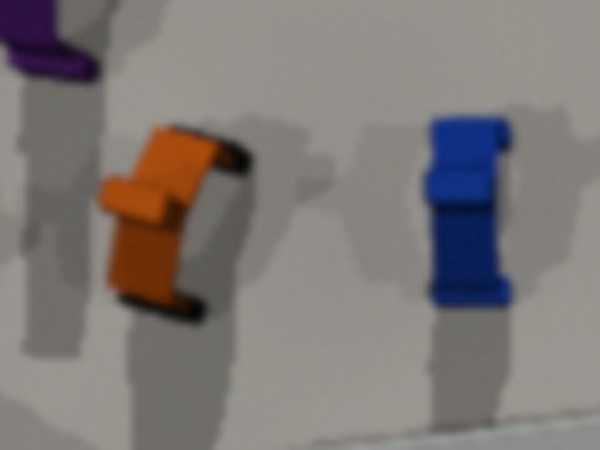

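View pics/b.png

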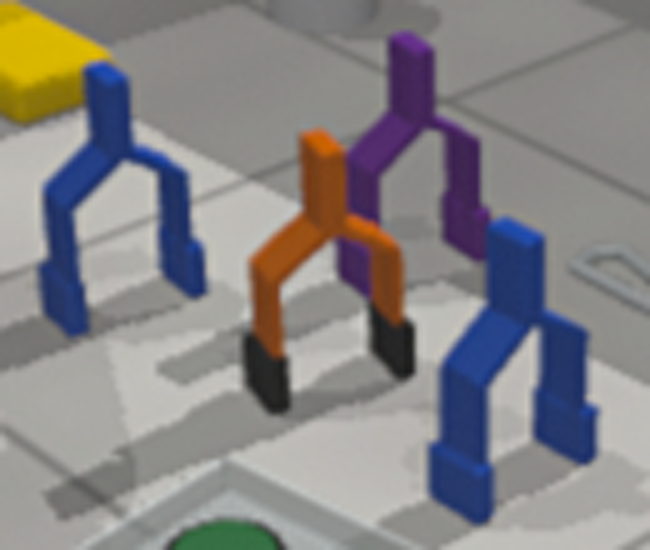

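```bash
cat > fit.py <<'E'
from h import *
from scipy.optimize import minimize
def box(x0,x1,y0,y1,z0,z1): return np.array([[x,y,z] for x in(x0,x1) for y in(y0,y1) for z in(z0,z1)])
def roof(s):
    return np.array([[s*x,y,z] for (x,z) in ((0,.087),(0,.096),(.028,.060),(.036,.062)) for y in(-.013,.013)])
parts=[box(-.007,.007,-.013,.013,.091,.13),roof(1),roof(-1)]
for s in(1,-1):
    parts+=[box(*sorted((s*.028,s*.036)),-.013,.013,.02,.062),box(*sorted((s*.027,s*.039)),-.017,.017,0,.03)]
def render(p,cal,S=4):
    m=np.zeros((480*S,640*S),np.uint8)
    R=np.array([[np.cos(p[2]),-np.sin(p[2]),0],[np.sin(p[2]),np.cos(p[2]),0],[0,0,1]])
    for q in parts:
        w=q@R.T+[p[0],p[1],p[3] if len(p)>3 else 0]
        u=cv2.projectPoints(w,cal["rvec"],cal["tvec"],cal["mtx"],None)[0].reshape(-1,2)
        cv2.fillConvexPoly(m,cv2.convexHull(np.int32(np.round((u+.5)*S))),255)
    return cv2.resize(m,(640,480),interpolation=cv2.INTER_AREA)/255.
def mask(cam):
    return trace(cam,"headband")
E
python3 - <<'E'
from fit import *
print("offset",globals().get("grasp_offset"))
M={};cal={}
for c in("top","side"):
    cal[c]=calibration(c); capture(c) if False else None
    best=None
    for d in mask(c):
        m=d["pixels"]; ys,xs=np.nonzero(m); print(c,d["conf"],m.sum(),xs.mean(),ys.mean())
        t=(236,238) if c=="top" else (255,235)
        e=np.hypot(xs.mean()-t[0],ys.mean()-t[1])
        if best is None or e<best[0]: best=(e,m)
    M[c]=best[1].astype(float)
np.savez("m.npz",**M)
def cost(p): return sum(1-np.minimum(r:=render(p,cal[c]),M[c]).sum()/np.maximum(r,M[c]).sum() for c in M)
b=min(((cost([.5245,.2445,t]),t) for t in np.arange(-1.5,1.6,.1)))
print(b)
r=minimize(cost,[.5245,.2445,b[1]],method="Nelder-Mead",options=dict(initial_simplex=np.array([[.5245,.2445,b[1]]]*4)+np.vstack([np.zeros(3),np.diag([.006,.006,.15])])))
print(r.x,r.fun)
for c in M: print(c,cost.__call__ and 1-np.minimum(q:=render(r.x,cal[c]),M[c]).sum()/np.maximum(q,M[c]).sum())
print(read_state()["t"])
E
```

```text
offset 0.0188
top 0.87 598 231.26588628762542 237.5953177257525
top 0.74 696 167.60344827586206 251.44540229885058
top 0.73 570 292.52982456140353 236.59824561403508
top 0.67 685 207.07153284671534 188.97664233576643
side 0.87 670 211.44626865671643 220.01641791044776
side 0.85 773 253.45536869340233 234.7503234152652
side 0.79 633 271.54502369668245 211.72195892575039
side 0.67 966 290.7060041407868 254.18840579710144
(np.float64(0.41559613421685015), np.float64(-0.19999999999999885))
[ 0.5271  0.2447 -0.2955] 0.3164342170340563
top 0.14850973113676458
side 0.1679244858972917
0.75
```

```bash
cat > plan.py <<'E'
from h import *
from scipy.spatial.transform import Rotation as Ro
import sys,json
def plan(x,y,z,yaw,rows=5,vmax=.036,wmax=.115,quiet=False):
    s=read_state(); p=np.array(s["tool_pos"]); R=Ro.from_euler("xyz",s["tcp_rot"])
    G=Ro.from_euler("xyz",[np.pi,0,yaw]); g=np.array([x,y,z])
    print("t",round(s["t"],2),"p",p,"rot",np.array(s["tcp_rot"]),"F",np.array(s["contact_force"]),"open",round(s["opening"],4),"q",np.array(s["qpos"]))
    out=[]
    for i in range(rows):
        d=g-p; w=(R.inv()*G).as_rotvec()
        n=max(1,np.linalg.norm(d)/vmax,np.linalg.norm(w)/wmax)
        n1=max(1,np.linalg.norm(d)/vmax);n2=max(1,np.linalg.norm(w)/wmax)
        t=np.round(R.inv().apply(d/n1),4); w=np.round(w/n2,3)
        out.append(dict(tx=t[0],ty=t[1],tz=t[2],wx=w[0],wy=w[1],wz=w[2]))
        p=p+R.apply(t); R=R*Ro.from_rotvec(w)
    for i in range(0,rows,5): print(json.dumps([{k:float(v) for k,v in o.items() if v} for o in out[i:i+5]]))
    print("end",p,R.as_euler("xyz"))
if __name__=="__main__": 
    a=[float(v) for v in sys.argv[1:]]; plan(*a[:4],rows=int(a[4]) if len(a)>4 else 5,vmax=a[5] if len(a)>5 else .036)
E
python3 plan.py .527 .2447 .2 1.275 15
python3 - <<'E'
from h import *
im=cv2.imread("pics/top0.png");k=calibration("top")
th=.388
ex=np.array([np.cos(th),np.sin(th),0]);ey=np.array([-np.sin(th),np.cos(th),0]);o=np.array([.586,-.220,0])
pts=[o+[0,0,.122],o+ey*.025+[0,0,.135],o+ey*.1+[0,0,.135],o+ey*.166+[0,0,.135],o+[0,0,.199]]
for a in(-.015,.015):
    for b in(-.02,.02): pts.append(o+ex*a+ey*b+[0,0,.199])
u=cv2.projectPoints(np.array(pts),k["rvec"],k["tvec"],k["mtx"],None)[0].reshape(-1,2)
x0,y0=370,160;a=cv2.resize(im[y0:y0+115,x0:x0+150],None,fx=5,fy=5,interpolation=cv2.INTER_CUBIC)
for q in u: cv2.circle(a,tuple(int(v) for v in (q+.5-[x0,y0])*5),3,(0,0,255),-1)
cv2.imwrite("pics/c.png",a)
E
```

```text
t 0.75 p [0.2917 0.6087 0.1867] rot [ 3.1416 -0.      2.6948] F [-0.208  -0.3648 -0.4701] open 0.0932 q [ 1.0862  0.116   1.4416  0.      1.584  -0.0378]
[{"tx": -0.0307, "ty": -0.0188, "tz": -0.0011, "wz": 0.115}, {"tx": -0.0326, "ty": -0.0152, "tz": -0.0011, "wz": 0.115}, {"tx": -0.0342, "ty": -0.0113, "tz": -0.0011, "wz": 0.115}, {"tx": -0.0352, "ty": -0.0073, "tz": -0.0011, "wz": 0.115}, {"tx": -0.0358, "ty": -0.0032, "tz": -0.0011, "wz": 0.115}]
[{"tx": -0.036, "ty": 0.0009, "tz": -0.0011, "wz": 0.115}, {"tx": -0.0356, "ty": 0.005, "tz": -0.0011, "wz": 0.115}, {"tx": -0.0348, "ty": 0.0091, "tz": -0.0011, "wz": 0.115}, {"tx": -0.0336, "ty": 0.013, "tz": -0.0011, "wz": 0.115}, {"tx": -0.0318, "ty": 0.0168, "tz": -0.0011, "wz": 0.115}]
[{"tx": -0.0297, "ty": 0.0203, "tz": -0.0011, "wz": 0.115}, {"tx": -0.0272, "ty": 0.0235, "tz": -0.0012, "wz": 0.115}, {"tx": -0.0012, "ty": 0.0013, "wz": 0.04}, {}, {}]
end [0.527  0.2447 0.2   ] [-3.1416 -0.      1.2748]
```

View pics/c.png

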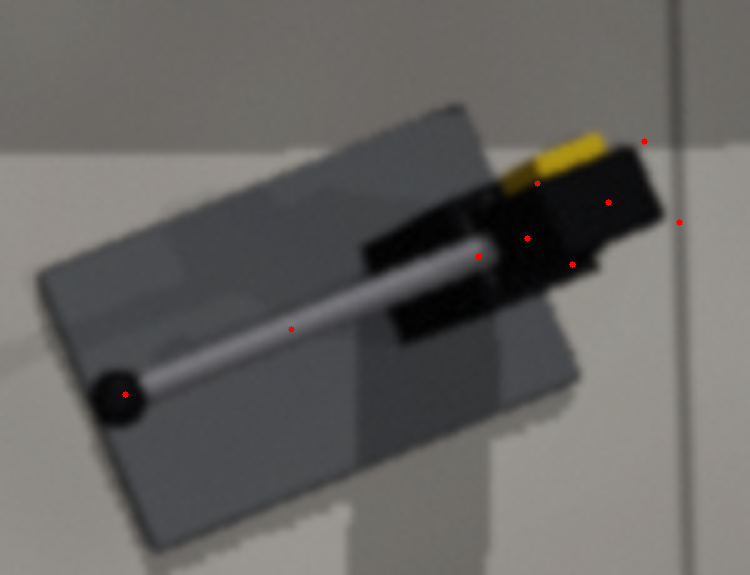

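Emit:
jog_arm(
  commands=[
    {"tx": -0.0307,"ty": -0.0188,"tz": -0.0011,"wz": 0.115},
    {"tx": -0.0326,"ty": -0.0152,"tz": -0.0011,"wz": 0.115},
    {"tx": -0.0342,"ty": -0.0113,"tz": -0.0011,"wz": 0.115},
    {"tx": -0.0352,"ty": -0.0073,"tz": -0.0011,"wz": 0.115},
    {"tx": -0.0358,"ty": -0.0032,"tz": -0.0011,"wz": 0.115},
  ],
  fingers=0.05,
  newtons=20,
)

```text
invalid input
```

```bash
python3 plan.py .527 .2447 .2 1.275 10
```

```text
t 0.75 p [0.2917 0.6087 0.1867] rot [ 3.1416 -0.      2.6948] F [-0.208  -0.3648 -0.4701] open 0.0932 q [ 1.0862  0.116   1.4416  0.      1.584  -0.0378]
[{"tx": -0.0307, "ty": -0.0188, "tz": -0.0011, "wz": 0.115}, {"tx": -0.0326, "ty": -0.0152, "tz": -0.0011, "wz": 0.115}, {"tx": -0.0342, "ty": -0.0113, "tz": -0.0011, "wz": 0.115}, {"tx": -0.0352, "ty": -0.0073, "tz": -0.0011, "wz": 0.115}, {"tx": -0.0358, "ty": -0.0032, "tz": -0.0011, "wz": 0.115}]
[{"tx": -0.036, "ty": 0.0009, "tz": -0.0011, "wz": 0.115}, {"tx": -0.0356, "ty": 0.005, "tz": -0.0011, "wz": 0.115}, {"tx": -0.0348, "ty": 0.0091, "tz": -0.0011, "wz": 0.115}, {"tx": -0.0336, "ty": 0.013, "tz": -0.0011, "wz": 0.115}, {"tx": -0.0318, "ty": 0.0168, "tz": -0.0011, "wz": 0.115}]
end [0.4871 0.3066 0.1977] [-3.1416 -0.      1.5448]
```

Emit:
jog_arm(
  commands=[
    {"tx": -0.031,"ty": -0.019,"tz": -0.001,"wx": 0,"wy": 0,"wz": 0.115},
    {"tx": -0.033,"ty": -0.015,"tz": -0.001,"wx": 0,"wy": 0,"wz": 0.115},
    {"tx": -0.034,"ty": -0.011,"tz": -0.001,"wx": 0,"wy": 0,"wz": 0.115},
    {"tx": -0.035,"ty": -0.007,"tz": -0.001,"wx": 0,"wy": 0,"wz": 0.115},
    {"tx": -0.036,"ty": -0.003,"tz": -0.001,"wx": 0,"wy": 0,"wz": 0.115},
  ],
  fingers=0.05,
  newtons=20,
)

```text
t: 1.17
tool_pos: [0.3889, 0.4568, 0.19]
tcp_rot: [-3.14, -0.0, 2.108]
contact_force: [0.8, 0.4, -0.2]
opening: 0.0639
```

```bash
sed -i 's/for k,v in o.items() if v}/for k,v in o.items()}/' plan.py; python3 plan.py .527 .2447 .2 1.275 10
```

```text
t 1.17 p [0.3889 0.4568 0.19  ] rot [-3.1398 -0.0004  2.1081] F [ 0.7787  0.4255 -0.1942] open 0.0639 q [ 0.8225 -0.0468  1.6032  0.0009  1.5869  0.2852]
[{"tx": -0.0359, "ty": 0.0014, "tz": -0.0014, "wx": -0.0, "wy": 0.0, "wz": 0.115}, {"tx": -0.0355, "ty": 0.0056, "tz": -0.0014, "wx": -0.0, "wy": 0.0, "wz": 0.115}, {"tx": -0.0347, "ty": 0.0096, "tz": -0.0014, "wx": -0.0, "wy": 0.0, "wz": 0.115}, {"tx": -0.0333, "ty": 0.0135, "tz": -0.0015, "wx": -0.0, "wy": 0.0, "wz": 0.115}, {"tx": -0.0316, "ty": 0.0172, "tz": -0.0014, "wx": -0.001, "wy": 0.0, "wz": 0.115}]
[{"tx": -0.0294, "ty": 0.0208, "tz": -0.0015, "wx": -0.0, "wy": 0.0, "wz": 0.115}, {"tx": -0.0268, "ty": 0.024, "tz": -0.0014, "wx": -0.001, "wy": 0.001, "wz": 0.115}, {"tx": -0.0009, "ty": 0.0009, "tz": -0.0001, "wx": 0.0, "wy": -0.0, "wz": 0.028}, {"tx": 0.0, "ty": 0.0, "tz": 0.0, "wx": 0.0, "wy": -0.0, "wz": 0.0}, {"tx": 0.0, "ty": 0.0, "tz": 0.0, "wx": 0.0, "wy": -0.0, "wz": 0.0}]
end [0.527  0.2447 0.2   ] [ 3.1413 -0.0003  1.2751]
```

Tracks exactly. Continuing.

Emit:
jog_arm(
  commands=[
    {"tx": -0.036,"ty": 0.001,"tz": -0.001,"wx": 0,"wy": 0,"wz": 0.115},
    {"tx": -0.0355,"ty": 0.0055,"tz": -0.001,"wx": 0,"wy": 0,"wz": 0.115},
    {"tx": -0.0345,"ty": 0.0095,"tz": -0.001,"wx": 0,"wy": 0,"wz": 0.115},
    {"tx": -0.033,"ty": 0.0135,"tz": -0.001,"wx": 0,"wy": 0,"wz": 0.115},
    {"tx": -0.0315,"ty": 0.017,"tz": -0.001,"wx": 0,"wy": 0,"wz": 0.115},
  ],
)

```text
t: 1.58
tool_pos: [0.4875, 0.2972, 0.1961]
tcp_rot: [-3.141, -0.001, 1.504]
contact_force: [1.2, 0.9, -0.6]
opening: 0.0504
```

Emit:
jog_arm(
  commands=[
    {"tx": -0.0295,"ty": 0.021,"tz": -0.001,"wx": 0,"wy": 0,"wz": 0.115},
    {"tx": -0.0265,"ty": 0.024,"tz": -0.001,"wx": 0,"wy": 0,"wz": 0.115},
    {"tx": -0.001,"ty": 0.001,"tz": 0,"wx": 0,"wy": 0,"wz": 0.03},
    {"tx": 0,"ty": 0,"tz": 0,"wx": 0,"wy": 0,"wz": 0},
    {"tx": 0,"ty": 0,"tz": 0,"wx": 0,"wy": 0,"wz": 0},
  ],
)

```text
t: 2.0
tool_pos: [0.5302, 0.2248, 0.199]
tcp_rot: [3.14, -0.001, 1.217]
contact_force: [-0.3, 0.5, -0.1]
opening: 0.0498
```

```bash
python3 plan.py .527 .2447 .15 1.275 10 .02; python3 - <<'E'
from h import *
cv2.imwrite("pics/w1.png",capture("wrist"))
for n in ("headband_ridge","headband"):
    print(n,[(np.round(d["at"],4),round(d["conf"],2)) for d in place_of("wrist",n)])
k=calibration("wrist");print(k)
E
```

```text
t 2.0 p [0.5302 0.2248 0.199 ] rot [ 3.1398 -0.0008  1.217 ] F [-0.2998  0.4756 -0.0647] open 0.0498 q [ 0.3571 -0.1044  1.6431 -0.0006  1.601   0.7109]
[{"tx": 0.0066, "ty": -0.0038, "tz": 0.0185, "wx": 0.002, "wy": -0.001, "wz": -0.058}, {"tx": 0.0068, "ty": -0.0033, "tz": 0.0185, "wx": -0.0, "wy": 0.0, "wz": -0.0}, {"tx": 0.0045, "ty": -0.0022, "tz": 0.012, "wx": -0.0, "wy": 0.0, "wz": -0.0}, {"tx": -0.0, "ty": 0.0, "tz": -0.0, "wx": -0.0, "wy": 0.0, "wz": -0.0}, {"tx": -0.0, "ty": 0.0, "tz": -0.0, "wx": -0.0, "wy": 0.0, "wz": -0.0}]
[{"tx": -0.0, "ty": 0.0, "tz": -0.0, "wx": -0.0, "wy": 0.0, "wz": -0.0}, {"tx": -0.0, "ty": 0.0, "tz": -0.0, "wx": -0.0, "wy": 0.0, "wz": -0.0}, {"tx": -0.0, "ty": 0.0, "tz": -0.0, "wx": -0.0, "wy": 0.0, "wz": -0.0}, {"tx": -0.0, "ty": 0.0, "tz": -0.0, "wx": -0.0, "wy": 0.0, "wz": -0.0}, {"tx": -0.0, "ty": 0.0, "tz": -0.0, "wx": -0.0, "wy": 0.0, "wz": -0.0}]
end [0.527  0.2447 0.15  ] [-3.1414  0.0003  1.275 ]
headband_ridge [(array([0.5254, 0.239 , 0.09  ]), 0.85), (array([0.6224, 0.2951, 0.084 ]), 0.68), (array([ 0.526 ,  0.2441, -0.0019]), 0.6), (array([0.4956, 0.3677, 0.0848]), 0.57), (array([0.53  , 0.1231, 0.0868]), 0.55)]
headband [(array([ 0.6288,  0.2958, -0.0037]), 0.67)]
{'mtx': array([[371.6483,   0.    , 325.1646],
       [  0.    , 371.6483, 239.1275],
       [  0.    ,   0.    ,   1.    ]]), 'T_tool_cam': array([[-0.0008, -0.9683, -0.2497,  0.0698],
       [ 1.    , -0.0011,  0.0012, -0.0006],
       [-0.0015, -0.2497,  0.9683, -0.1973],
       [ 0.    ,  0.    ,  0.    ,  1.    ]])}
```

View pics/w1.png

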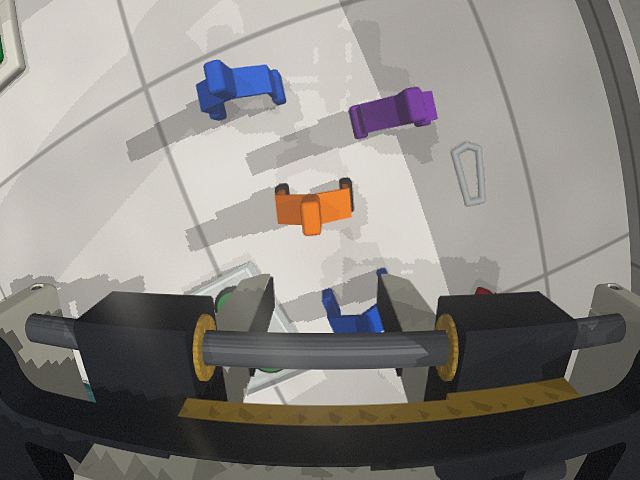

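```bash
cat > wr.py <<'E'
from fit import *
from scipy.spatial.transform import Rotation as Ro
k=calibration("wrist");T=np.array(k["T_tool_cam"]);f=k["mtx"][0,0];c0=k["mtx"][:2,2]
def wproj(w,pos,rot):
    R=Ro.from_euler("xyz",rot); t=R.inv().apply(np.atleast_2d(w)-pos); c=(t-T[:3,3])@T[:3,:3]
    rr=np.hypot(c[:,0],c[:,1]);a=np.arctan2(rr,c[:,2]); return c0+(f*a/np.maximum(rr,1e-9))[:,None]*c[:,:2]
def wray(u,z,pos,rot):
    d=np.array(u)-c0; r=np.hypot(*d); a=r/f; v=np.array([*(np.sin(a)*d/max(r,1e-9)),np.cos(a)])
    R=Ro.from_euler("xyz",rot); o=pos+R.apply(T[:3,3]); v=R.apply(T[:3,:3]@v); return o+v*(z-o[2])/v[2]
E
python3 - <<'E'
from wr import *
s=read_state();p=np.array(s["tool_pos"]);r=s["tcp_rot"]
im=cv2.imread("pics/w1.png")
x0,y0=250,150
a=cv2.resize(im[y0:y0+110,x0:x0+140],None,fx=5,fy=5,interpolation=cv2.INTER_CUBIC)
def pts(pr):
    R=np.array([[np.cos(pr[2]),-np.sin(pr[2]),0],[np.sin(pr[2]),np.cos(pr[2]),0],[0,0,1]])
    q=np.vstack([parts[0],parts[4],parts[6]]);return q@R.T+[pr[0],pr[1],0]
for q in wproj(pts([.5271,.2447,-.2955]),p,r): cv2.circle(a,tuple(int(v) for v in (q+.5-[x0,y0])*5),3,(0,255,0),-1)
cv2.imwrite("pics/d.png",a)
print(wray((312,230),.13,p,r))
E
```

```text
[0.5233 0.2371 0.13  ]
```

View pics/d.png

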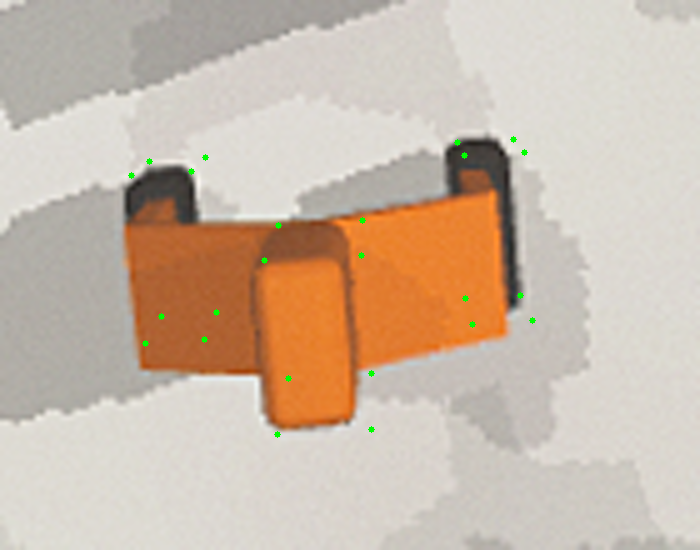

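```bash
python3 plan.py .525 .2455 .145 1.265 5 .018|sed -n 2p
```

```text
[{"tx": 0.0052, "ty": -0.0035, "tz": 0.0169, "wx": 0.002, "wy": -0.001, "wz": -0.046}, {"tx": 0.0054, "ty": -0.0032, "tz": 0.0169, "wx": -0.0, "wy": 0.0, "wz": 0.0}, {"tx": 0.0054, "ty": -0.0032, "tz": 0.0169, "wx": -0.0, "wy": 0.0, "wz": 0.0}, {"tx": 0.001, "ty": -0.0006, "tz": 0.0033, "wx": -0.0, "wy": 0.0, "wz": 0.0}, {"tx": 0.0, "ty": -0.0, "tz": -0.0, "wx": -0.0, "wy": 0.0, "wz": 0.0}]
```

Emit:
jog_arm(
  commands=[
    {"tx": 0.0055,"ty": -0.0035,"tz": 0.016,"wx": 0,"wy": 0,"wz": -0.048},
    {"tx": 0.0055,"ty": -0.0035,"tz": 0.016,"wx": 0,"wy": 0,"wz": 0},
    {"tx": 0.0055,"ty": -0.003,"tz": 0.016,"wx": 0,"wy": 0,"wz": 0},
    {"tx": 0,"ty": 0,"tz": 0.002,"wx": 0,"wy": 0,"wz": 0},
    {"tx": 0,"ty": 0,"tz": 0,"wx": 0,"wy": 0,"wz": 0},
  ],
)

```text
t: 2.57
tool_pos: [0.5234, 0.25, 0.1486]
tcp_rot: [3.138, -0.002, 1.281]
contact_force: [0.1, -0.4, -0.4]
opening: 0.05
```

```bash
python3 plan.py .525 .2455 .096 1.265 5 .018
```

```text
t 2.57 p [0.5234 0.25   0.1486] rot [ 3.1383 -0.0024  1.2813] F [ 0.0539 -0.3593 -0.4154] open 0.05 q [ 0.4018 -0.0811  1.7028 -0.0003  1.5159  0.6913]
[{"tx": -0.0014, "ty": 0.0009, "tz": 0.0179, "wx": 0.003, "wy": -0.002, "wz": 0.016}, {"tx": -0.0013, "ty": 0.001, "tz": 0.0179, "wx": 0.0, "wy": -0.0, "wz": 0.0}, {"tx": -0.0012, "ty": 0.0009, "tz": 0.0168, "wx": 0.0, "wy": -0.0, "wz": 0.0}, {"tx": 0.0, "ty": -0.0, "tz": -0.0, "wx": 0.0, "wy": -0.0, "wz": 0.0}, {"tx": 0.0, "ty": -0.0, "tz": -0.0, "wx": 0.0, "wy": -0.0, "wz": 0.0}]
end [0.525  0.2455 0.096 ] [ 3.1413 -0.0004  1.2653]
```

Emit:
jog_arm(
  commands=[
    {"tx": -0.002,"ty": 0.001,"tz": 0.012,"wx": 0.003,"wy": -0.002,"wz": 0.016},
    {"tx": -0.001,"ty": 0.001,"tz": 0.014,"wx": 0,"wy": 0,"wz": 0},
    {"tx": -0.001,"ty": 0.001,"tz": 0.014,"wx": 0,"wy": 0,"wz": 0},
    {"tx": 0,"ty": 0,"tz": 0.006,"wx": 0,"wy": 0,"wz": 0},
    {"tx": 0,"ty": 0,"tz": 0,"wx": 0,"wy": 0,"wz": 0},
  ],
)

```text
t: 2.98
tool_pos: [0.5255, 0.2453, 0.0999]
tcp_rot: [3.14, -0.001, 1.266]
contact_force: [0.1, -0.4, 0.6]
opening: 0.0502
```

```bash
python3 plan.py .525 .2455 .096 1.265 5 .018;python3 - <<'E'
from h import *
cv2.imwrite("pics/w2.png",capture("wrist"))
a=capture("side");cv2.imwrite("pics/s2.png",cv2.resize(a[130:290,170:340],None,fx=4,fy=3.7))
E
```

```text
t 2.98 p [0.5255 0.2453 0.0999] rot [ 3.1402 -0.0013  1.2658] F [ 0.0722 -0.3713  0.5969] open 0.0502 q [ 0.3928 -0.0555  1.7582  0.0001  1.437   0.6977]
[{"tx": 0.0, "ty": -0.0005, "tz": 0.0039, "wx": 0.001, "wy": -0.001, "wz": 0.001}, {"tx": 0.0, "ty": -0.0, "tz": 0.0, "wx": 0.0, "wy": -0.0, "wz": -0.0}, {"tx": 0.0, "ty": -0.0, "tz": 0.0, "wx": 0.0, "wy": -0.0, "wz": -0.0}, {"tx": 0.0, "ty": -0.0, "tz": 0.0, "wx": 0.0, "wy": -0.0, "wz": -0.0}, {"tx": 0.0, "ty": -0.0, "tz": 0.0, "wx": 0.0, "wy": -0.0, "wz": -0.0}]
end [0.525  0.2455 0.096 ] [ 3.1412 -0.0003  1.2648]
```

View pics/w2.png

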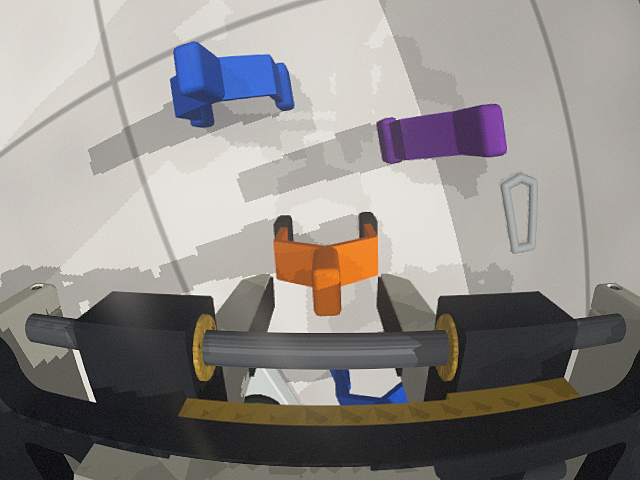

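View pics/s2.png

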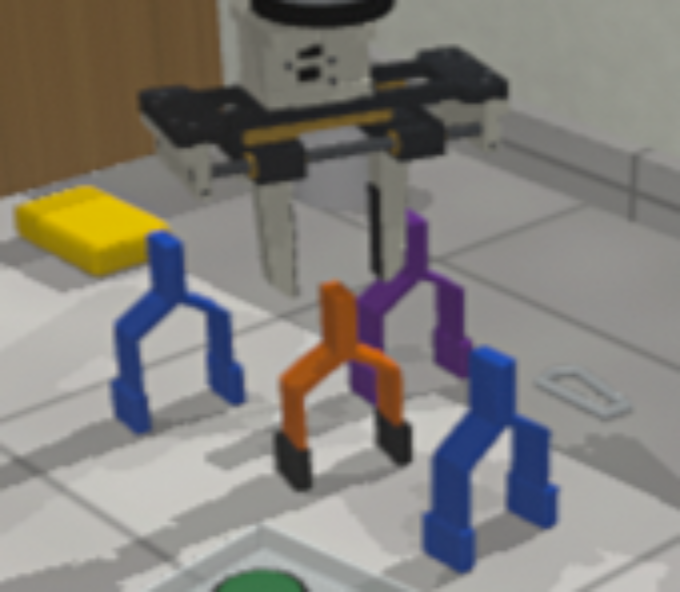

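```bash
python3 - <<'E'
from wr import *
s=read_state();p=np.array(s["tool_pos"]);r=s["tcp_rot"];R=Ro.from_euler("xyz",r)
P=[p+R.apply([0,y,z]) for y,z in((0,0),(-.025,0),(.025,0),(0,-.0188),(0,-.08))]+[np.array([.525,.2455,.13])]
print(wproj(np.array(P),p,r))
k=calibration("side");u=cv2.projectPoints(np.array(P),k["rvec"],k["tvec"],k["mtx"],None)[0].reshape(-1,2)
print(u, (u-[170,130])*[4,3.7])
print([d for d in s])
E
```

```text
[[325.6654 271.8131]
 [281.4127 271.7153]
 [369.8915 271.6024]
 [325.7661 283.9831]
 [326.2685 344.9803]
 [324.3565 291.6939]]
[[252.8343 218.1998]
 [242.6156 220.4251]
 [262.8714 216.0142]
 [252.5293 210.9323]
 [251.4984 186.3713]
 [252.1098 207.1898]] [[331.3372 326.3394]
 [290.4625 334.5727]
 [371.4856 318.2525]
 [330.1171 299.4496]
 [325.9937 208.5737]
 [328.4391 285.6021]]
['t', 'qpos', 'joint_vel', 'tau', 'tool_pos', 'tcp_rot', 'contact_force', 'moment', 'opening']
```

```bash
python3 - <<'E'
from wr import *
p=np.array([.2917,.6087,.1867]);R=Ro.from_euler("xyz",[np.pi,0,2.6948])
k=calibration("side")
P=[p+R.apply([0,y,z]) for z in(0,-.0188,-.03,-.084) for y in(-.0465,0,.0465)]
print(cv2.projectPoints(np.array(P),k["rvec"],k["tvec"],k["mtx"],None)[0].reshape(-1,2))
im=cv2.imread("pics/side0.png");cv2.imwrite("pics/e.png",cv2.resize(im[60:190,20:140],None,fx=4.5,fy=4.5,interpolation=cv2.INTER_CUBIC))
im=cv2.imread("pics/w2.png");cv2.imwrite("pics/f.png",cv2.resize(im[240:370,220:420],None,fx=4,fy=4,interpolation=cv2.INTER_CUBIC))
E
```

```text
[[ 74.8871 171.8829]
 [ 75.8117 164.4556]
 [ 76.6786 157.4905]
 [ 73.0348 164.1385]
 [ 74.0272 156.8992]
 [ 74.9572 150.1142]
 [ 71.9158 159.4601]
 [ 72.9496 152.3364]
 [ 73.9183 145.6619]
 [ 66.3519 136.1981]
 [ 67.5973 129.6722]
 [ 68.7622 123.5679]]
```

View pics/e.png

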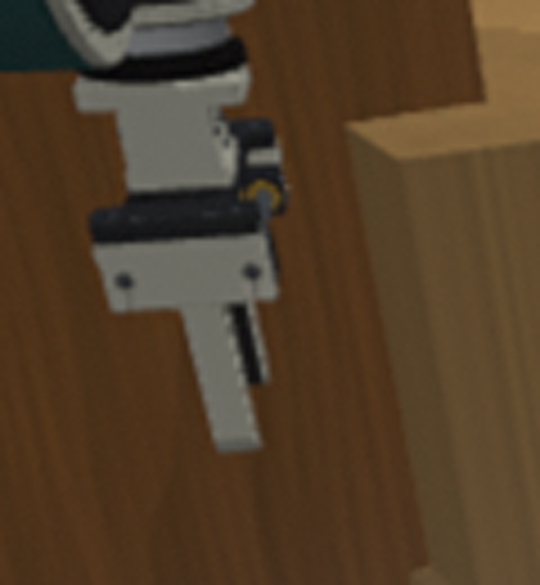

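View pics/f.png

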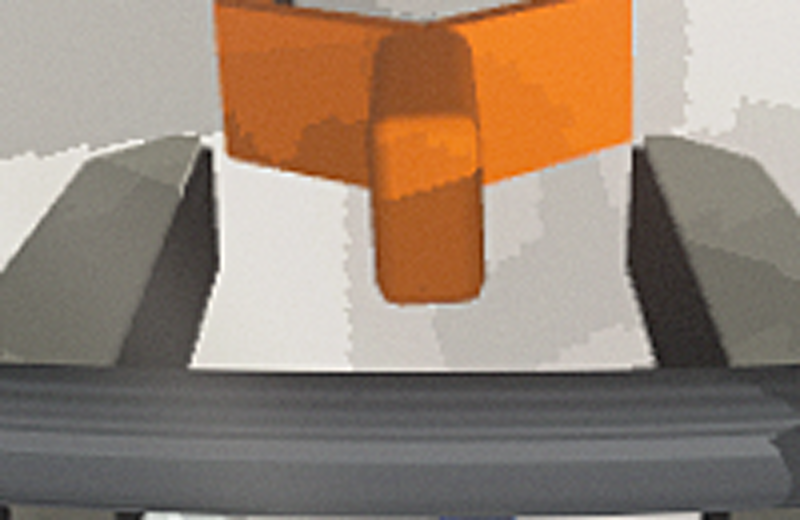

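Emit:
jog_arm(
  commands=[
    {"tx": 0,"ty": -0.0005,"tz": 0.007,"wx": 0,"wy": 0,"wz": 0},
    {"tx": 0,"ty": 0,"tz": 0.003,"wx": 0,"wy": 0,"wz": 0},
    {"tx": 0,"ty": 0,"tz": 0,"wx": 0,"wy": 0,"wz": 0},
    {"tx": 0,"ty": 0,"tz": 0,"wx": 0,"wy": 0,"wz": 0},
    {"tx": 0,"ty": 0,"tz": 0,"wx": 0,"wy": 0,"wz": 0},
  ],
)

```text
t: 3.5
tool_pos: [0.5262, 0.2459, 0.0922]
tcp_rot: [3.137, -0.004, 1.266]
contact_force: [-0.7, 0.1, -0.6]
opening: 0.05
```

Emit:
jog_arm(
  commands=[
    {"tx": 0,"ty": 0,"tz": 0,"wx": 0,"wy": 0,"wz": 0},
    {"tx": 0,"ty": 0,"tz": 0,"wx": 0,"wy": 0,"wz": 0},
    {"tx": 0,"ty": 0,"tz": 0,"wx": 0,"wy": 0,"wz": 0},
    {"tx": 0,"ty": 0,"tz": 0,"wx": 0,"wy": 0,"wz": 0},
    {"tx": 0,"ty": 0,"tz": 0,"wx": 0,"wy": 0,"wz": 0},
  ],
  fingers=0.024,
  newtons=8,
)

```text
t: 3.92
tool_pos: [0.5266, 0.2461, 0.0932]
tcp_rot: [3.136, -0.005, 1.266]
contact_force: [0.0, 0.4, -0.2]
opening: 0.0249
```

```bash
python3 - <<'E'
from h import *
s=read_state();print(s["tool_pos"],s["opening"],s["contact_force"],s["tcp_rot"])
im=capture("wrist");cv2.imwrite("pics/w3.png",cv2.resize(im[200:370,220:420],None,fx=3.5,fy=3.5))
a=capture("side");cv2.imwrite("pics/s3.png",cv2.resize(a[130:270,190:330],None,fx=4,fy=4,interpolation=cv2.INTER_CUBIC))
E
```

```text
[0.5266 0.2461 0.0932] 0.02487060445039807 [ 0.0449  0.3777 -0.2016] [ 3.1363 -0.0046  1.2658]
```

View pics/w3.png

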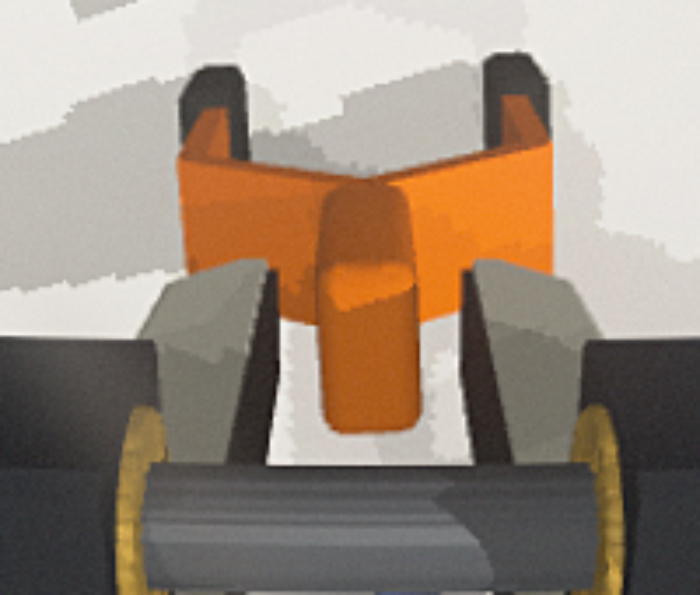

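View pics/s3.png

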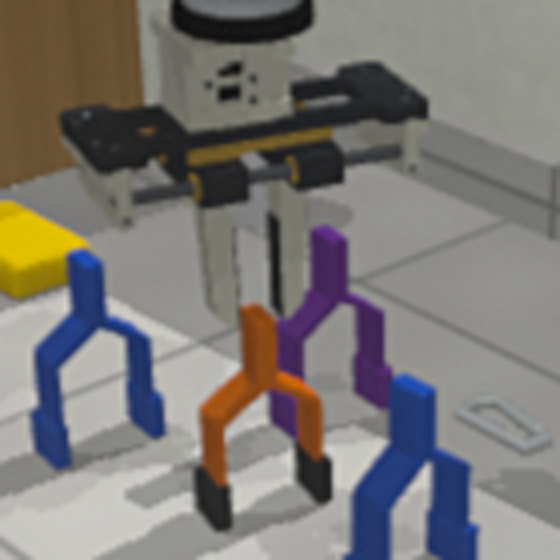

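```bash
python3 - <<'E'
from wr import *
s=read_state()
im=capture("top");cv2.imwrite("pics/t3.png",cv2.resize(im[170:290,150:300],None,fx=5,fy=5,interpolation=cv2.INTER_CUBIC))
k=calibration("top")
p=np.array(s["tool_pos"]);R=Ro.from_euler("xyz",s["tcp_rot"])
P=[p+R.apply([0,y,z]) for z in(0,-.028,-.084) for y in(-.03,0,.03)]
u=cv2.projectPoints(np.array(P),k["rvec"],k["tvec"],k["mtx"],None)[0].reshape(-1,2);print((u-[150,170])*5)
d=place_of("top","clip");print(d[0]["at"],d[0]["conf"])
for pos,rot,nm in (([.5302,.2248,.199],[3.1398,-.0008,1.217],"w1"),([.5255,.2453,.0999],[3.1402,-.0013,1.2658],"w2")):
    print(nm,wproj(np.array([d[0]["at"],[.5333,.1229,.13],[.6245,.298,.13],[.4975,.3708,.13],[.525,.2455,.13]]),np.array(pos),rot))
E
```

```text
[[367.1776 401.5738]
 [393.4182 327.7441]
 [419.4887 254.393 ]
 [352.2175 397.356 ]
 [379.3898 321.0605]
 [406.3801 245.2761]
 [319.0534 388.0059]
 [348.3022 306.2492]
 [377.341  225.0796]]
[0.695, 0.2068, -0.0007] 0.83
w1 [[468.0761 176.3013]
 [371.1508 350.2942]
 [412.902  104.1545]
 [213.3978  73.6741]
 [308.7236 217.4363]]
w2 [[518.0182 216.1984]
 [395.0098 452.8306]
 [491.0708 130.3509]
 [187.3465  63.1523]
 [324.8207 292.2782]]
```

View pics/t3.png

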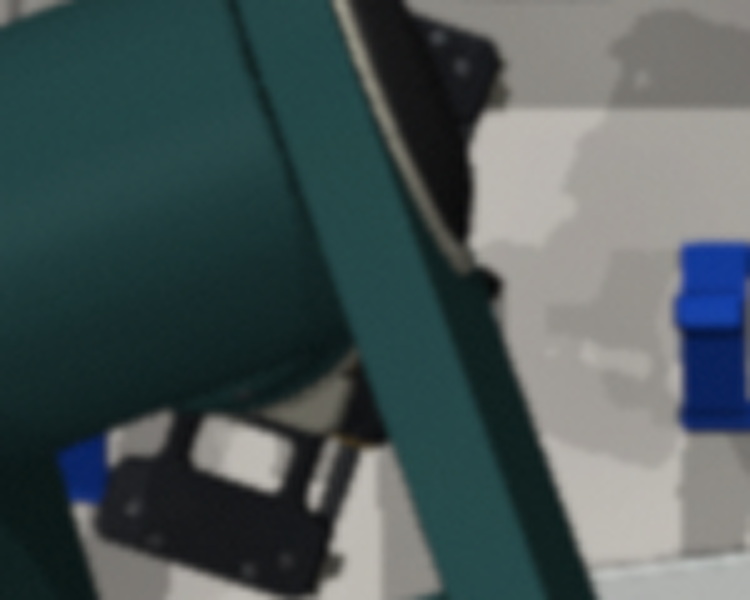

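Emit:
jog_arm(
  commands=[
    {"tx": 0,"ty": -0.001,"tz": 0.003,"wx": 0,"wy": 0,"wz": 0},
    {"tx": 0,"ty": 0,"tz": 0.003,"wx": 0,"wy": 0,"wz": 0},
    {"tx": 0,"ty": 0,"tz": 0.003,"wx": 0,"wy": 0,"wz": 0},
    {"tx": 0,"ty": 0,"tz": 0.002,"wx": 0,"wy": 0,"wz": 0},
    {"tx": 0,"ty": 0,"tz": 0.001,"wx": 0,"wy": 0,"wz": 0},
  ],
)

```text
t: 4.53
tool_pos: [0.5255, 0.2465, 0.0798]
tcp_rot: [3.137, -0.004, 1.266]
contact_force: [-0.2, -0.1, 0.4]
opening: 0.024
```

```bash
python3 plan.py .525 .2455 .08 1.265 5 .018|head -2
```

```text
t 4.53 p [0.5255 0.2465 0.0798] rot [ 3.1365 -0.0044  1.2658] F [-0.2279 -0.0905  0.4273] open 0.024 q [ 0.3946 -0.0452  1.7819  0.0001  1.3982  0.6996]
[{"tx": -0.0011, "ty": -0.0002, "tz": -0.0003, "wx": 0.005, "wy": -0.004, "wz": 0.001}, {"tx": 0.0, "ty": 0.0, "tz": 0.0, "wx": 0.0, "wy": -0.0, "wz": -0.0}, {"tx": 0.0, "ty": 0.0, "tz": 0.0, "wx": 0.0, "wy": -0.0, "wz": -0.0}, {"tx": 0.0, "ty": 0.0, "tz": 0.0, "wx": 0.0, "wy": -0.0, "wz": -0.0}, {"tx": 0.0, "ty": 0.0, "tz": 0.0, "wx": 0.0, "wy": -0.0, "wz": -0.0}]
```

Emit:
jog_arm(
  commands=[
    {"tx": -0.001,"ty": 0,"tz": 0.003,"wx": 0.005,"wy": -0.004,"wz": 0},
    {"tx": 0,"ty": 0,"tz": 0.002,"wx": 0,"wy": 0,"wz": 0},
    {"tx": 0,"ty": 0,"tz": 0.002,"wx": 0,"wy": 0,"wz": 0},
    {"tx": 0,"ty": 0,"tz": 0.001,"wx": 0,"wy": 0,"wz": 0},
    {"tx": 0,"ty": 0,"tz": 0,"wx": 0,"wy": 0,"wz": 0},
  ],
)

```text
t: 4.95
tool_pos: [0.525, 0.2453, 0.0702]
tcp_rot: [-3.14, 0.001, 1.266]
contact_force: [-0.4, -0.1, 1.0]
opening: 0.024
```

```bash
python3 - <<'E'
from h import *
s=read_state();print(s["tool_pos"],s["opening"],s["contact_force"],s["tcp_rot"])
im=capture("wrist");cv2.imwrite("pics/w4.png",cv2.resize(im[200:370,220:420],None,fx=3.5,fy=3.5))
a=capture("side");cv2.imwrite("pics/s4.png",cv2.resize(a[130:270,190:330],None,fx=4,fy=4,interpolation=cv2.INTER_CUBIC))
E
```

```text
[0.525  0.2453 0.0702] 0.024021363136864156 [-0.3864 -0.1415  0.9791] [-3.1404  0.0006  1.2657]
```

View pics/w4.png

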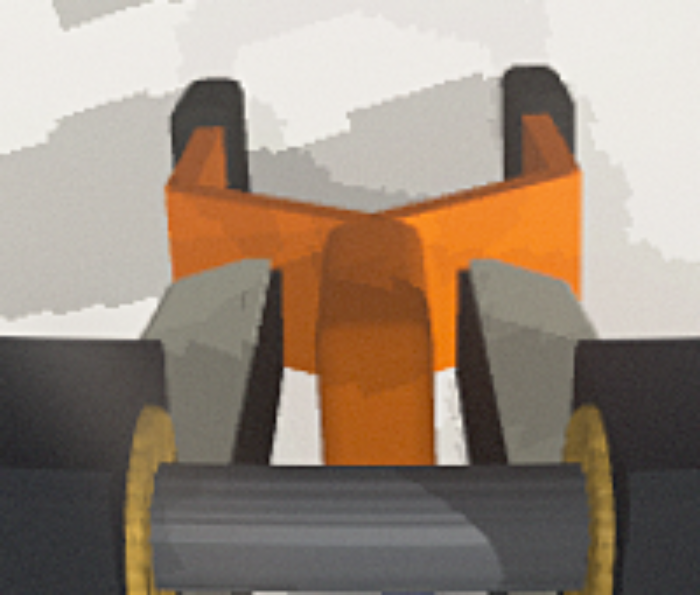

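View pics/s4.png

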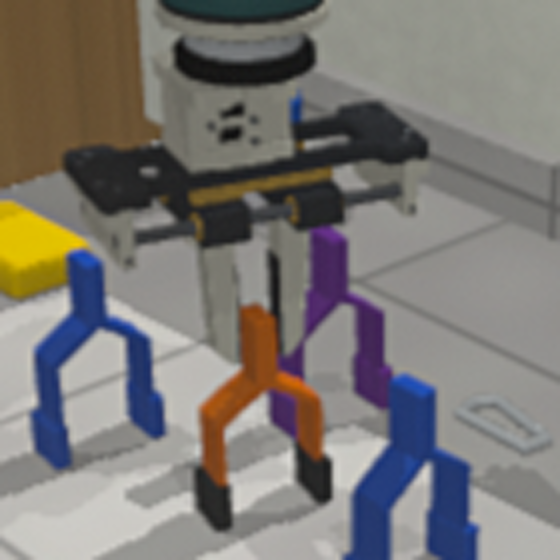

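```bash
python3 - <<'E'
from wr import *
s=read_state();p=np.array(s["tool_pos"]);r=s["tcp_rot"];R=Ro.from_euler("xyz",r)
for x in(-.0075,0,.0075):
  for z in (0,-.02,-.03,-.04,-.05):
    u=wproj(np.array([p+R.apply([x,y,z]) for y in(-.012,.012)]),p,r);print(x,z,u.ravel(),((u-[220,200])*3.5).ravel())
E
```

```text
-0.0075 0 [304.5899 284.1977 346.7371 284.1411] [296.0645 294.6921 443.5797 294.4937]
-0.0075 -0.02 [302.6456 298.2066 348.8913 298.1397] [289.2597 343.7232 451.1195 343.489 ]
-0.0075 -0.03 [301.5348 306.2558 350.1225 306.1825] [285.3717 371.8953 455.4289 371.6386]
-0.0075 -0.04 [300.3146 315.1358 351.4753 315.0548] [281.101  402.9755 460.1637 402.6918]
-0.0075 -0.05 [298.9698 324.9702 352.9667 324.88  ] [276.3943 437.3958 465.3834 437.08  ]
0 0 [304.3469 271.8084 346.9712 271.7539] [295.2141 251.3295 444.3992 251.1387]
0 -0.02 [302.3343 284.8118 349.1965 284.7476] [288.1702 296.8415 452.1877 296.6167]
0 -0.03 [301.1793 292.3139 350.474  292.2435] [284.1274 323.0987 456.659  322.8522]
0 -0.04 [299.9059 300.6177 351.8827 300.5399] [279.6705 352.1621 461.5893 351.8897]
0 -0.05 [298.4966 309.8491 353.442  309.7624] [274.738  384.4718 467.047  384.1684]
0.0075 0 [304.1145 259.1199 347.1938 259.0679] [294.4007 206.9198 445.1783 206.7375]
0.0075 -0.02 [302.0356 271.0262 349.4879 270.965 ] [287.1245 248.5917 453.2077 248.3774]
0.0075 -0.03 [300.8372 277.922  350.8106 277.8549] [282.9302 272.727  457.8371 272.4922]
0.0075 -0.04 [299.5114 285.579  352.2741 285.5049] [278.29   299.5264 462.9594 299.2672]
0.0075 -0.05 [298.0382 294.1226 353.9006 294.0401] [273.1336 329.429  468.6523 329.1402]
```

Emit:
jog_arm(
  commands=[
    {"tx": 0,"ty": 0,"tz": 0,"wx": 0,"wy": 0,"wz": 0},
    {"tx": 0,"ty": 0,"tz": 0,"wx": 0,"wy": 0,"wz": 0},
    {"tx": 0,"ty": 0,"tz": 0,"wx": 0,"wy": 0,"wz": 0},
    {"tx": 0,"ty": 0,"tz": 0,"wx": 0,"wy": 0,"wz": 0},
    {"tx": 0,"ty": 0,"tz": 0,"wx": 0,"wy": 0,"wz": 0},
  ],
  fingers=0.0,
  newtons=20,
)

```text
t: 5.47
tool_pos: [0.5251, 0.2454, 0.0708]
tcp_rot: [-3.141, 0.0, 1.266]
contact_force: [0.6, 0.2, -1.1]
opening: 0.014
```

Emit:
jog_arm(
  commands=[
    {"tx": 0,"ty": 0,"tz": -0.012,"wx": 0,"wy": 0,"wz": 0},
    {"tx": 0,"ty": 0,"tz": -0.025,"wx": 0,"wy": 0,"wz": 0},
    {"tx": 0,"ty": 0,"tz": -0.035,"wx": 0,"wy": 0,"wz": 0},
    {"tx": 0,"ty": 0,"tz": -0.035,"wx": 0,"wy": 0,"wz": 0},
    {"tx": 0,"ty": 0,"tz": -0.035,"wx": 0,"wy": 0,"wz": 0},
  ],
)

```text
t: 5.88
tool_pos: [0.5218, 0.2439, 0.2121]
tcp_rot: [-3.131, 0.009, 1.266]
contact_force: [-0.3, -0.2, -1.2]
opening: 0.014
```

```bash
python3 plan.py .535 .2 .26 1.5 5 .036
python3 - <<'E'
from h import *
im=capture("wrist");cv2.imwrite("pics/w5.png",im)
E
```

```text
t 5.88 p [0.5218 0.2439 0.2121] rot [-3.1306  0.0089  1.2658] F [-0.3335 -0.1816 -1.25  ] open 0.014 q [ 0.3929 -0.0949  1.6134  0.0003  1.6373  0.6979]
[{"tx": -0.0208, "ty": 0.0137, "tz": -0.026, "wx": -0.006, "wy": 0.004, "wz": -0.115}, {"tx": -0.0187, "ty": 0.0097, "tz": -0.0219, "wx": -0.006, "wy": 0.003, "wz": -0.115}, {"tx": 0.0, "ty": -0.0, "tz": 0.0, "wx": -0.0, "wy": 0.001, "wz": -0.004}, {"tx": 0.0, "ty": -0.0, "tz": 0.0, "wx": -0.0, "wy": -0.0, "wz": -0.0}, {"tx": 0.0, "ty": -0.0, "tz": 0.0, "wx": -0.0, "wy": -0.0, "wz": -0.0}]
end [0.535 0.2   0.26 ] [-3.1416 -0.0004  1.4998]
```

View pics/w5.png

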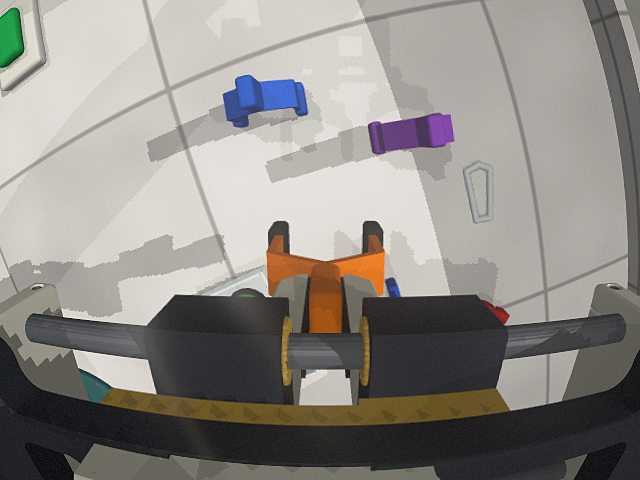

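```bash
python3 - <<'E'
from h import *
def ray(c,u,z):
    k=calibration(c);R=cv2.Rodrigues(np.array(k["rvec"]))[0];o=-R.T@np.ravel(k["tvec"]);v=R.T@np.linalg.inv(k["mtx"])@[u[0],u[1],1];return o+v*(z-o[2])/v[2]
b=ray("top",(393.1,239.1),.135);a=ray("top",(465.5,208.9),.135)
d=b-a;print(a,b,"yaw",np.arctan2(-d[0],d[1]))
im=cv2.imread("pics/side0.png");x0,y0=340,230
k=calibration("side");th=.41
def ov(o,th,nm):
    ex=np.array([np.cos(th),np.sin(th),0]);ey=np.array([-np.sin(th),np.cos(th),0]);o=np.array([*o,0])
    P=[o+ey*t+[0,0,.135] for t in(.025,.1,.155,.166)]+[o+ex*i+ey*j+[0,0,.199] for i in(-.015,.015) for j in(-.02,.02)]+[o+ex*i+ey*j+[0,0,.122] for i in(-.023,.023) for j in(-.023,.023)]
    for c,x0,y0,w,h in(("side",340,230,130,120),("top",370,160,130,100)):
        k=calibration(c);im=cv2.imread(f"pics/{c}0.png")
        u=cv2.projectPoints(np.array(P),k["rvec"],k["tvec"],k["mtx"],None)[0].reshape(-1,2)
        a=cv2.resize(im[y0:y0+h,x0:x0+w],None,fx=5,fy=5,interpolation=cv2.INTER_CUBIC);a=cv2.convertScaleAbs(a,alpha=1.6,beta=25)
        for q in u: cv2.circle(a,tuple(int(v) for v in (q+.5-[x0,y0])*5),2,(0,0,255),-1)
        cv2.imwrite(f"pics/{nm}_{c}.png",a)
ov((.5865,-.2175),.41,"ov1")
E
```

```text
[ 0.5803 -0.1976  0.135 ] [ 0.5217 -0.0634  0.135 ] yaw 0.41157845987795044
```

View pics/ov1_side.png

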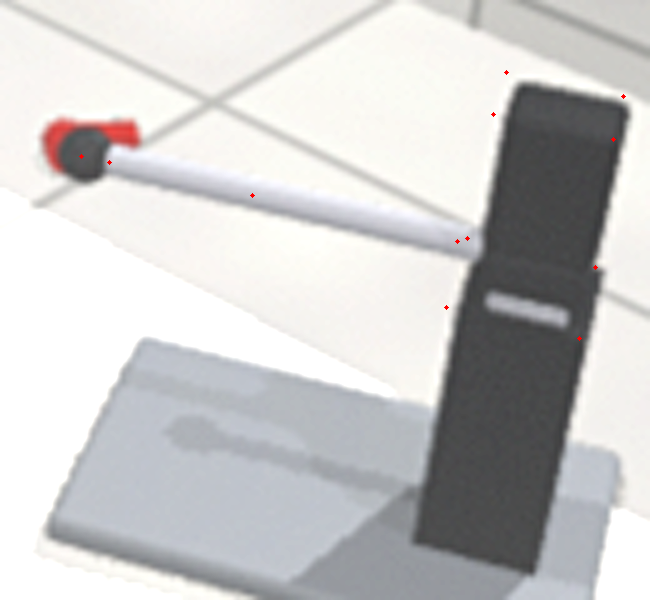

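View pics/ov1_top.png

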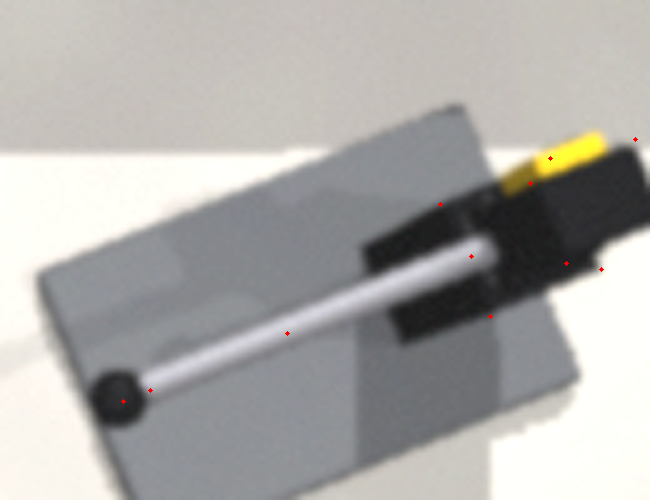

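```bash
python3 plan.py .5427 -.1138 .262 1.976 10 .036
```

```text
t 5.93 p [0.5236 0.2447 0.2205] rot [-3.1375  0.003   1.2657] F [-1.2285 -0.0302  6.0413] open 0.0138 q [ 0.3929 -0.0986  1.6032  0.0003  1.6421  0.6979]
[{"tx": -0.0335, "ty": 0.0125, "tz": -0.0041, "wx": -0.001, "wy": 0.0, "wz": -0.115}, {"tx": -0.0347, "ty": 0.0086, "tz": -0.0041, "wx": -0.001, "wy": 0.0, "wz": -0.115}, {"tx": -0.0355, "ty": 0.0046, "tz": -0.0041, "wx": -0.001, "wy": 0.0, "wz": -0.115}, {"tx": -0.0358, "ty": 0.0005, "tz": -0.004, "wx": -0.001, "wy": 0.001, "wz": -0.115}, {"tx": -0.0356, "ty": -0.0036, "tz": -0.0041, "wx": -0.001, "wy": 0.0, "wz": -0.115}]
[{"tx": -0.0349, "ty": -0.0077, "tz": -0.0041, "wx": -0.0, "wy": 0.001, "wz": -0.115}, {"tx": -0.0338, "ty": -0.0117, "tz": -0.0041, "wx": -0.0, "wy": -0.0, "wz": -0.02}, {"tx": -0.0336, "ty": -0.0123, "tz": -0.0041, "wx": -0.0, "wy": -0.0, "wz": -0.0}, {"tx": -0.0336, "ty": -0.0123, "tz": -0.0042, "wx": -0.0, "wy": -0.0, "wz": -0.0}, {"tx": -0.0336, "ty": -0.0124, "tz": -0.0041, "wx": -0.0, "wy": -0.0, "wz": -0.0}]
end [ 0.5426 -0.1125  0.2618] [-3.1414 -0.0003  1.9757]
```

Emit:
jog_arm(
  commands=[
    {"tx": -0.015,"ty": 0.006,"tz": -0.014,"wx": 0,"wy": 0,"wz": -0.06},
    {"tx": -0.03,"ty": 0.01,"tz": -0.012,"wx": 0,"wy": 0,"wz": -0.11},
    {"tx": -0.036,"ty": 0.006,"tz": -0.006,"wx": 0,"wy": 0,"wz": -0.115},
    {"tx": -0.036,"ty": 0.002,"tz": -0.004,"wx": 0,"wy": 0,"wz": -0.115},
    {"tx": -0.036,"ty": -0.002,"tz": -0.002,"wx": 0,"wy": 0,"wz": -0.115},
  ],
)

```text
t: 6.35
tool_pos: [0.5317, 0.0911, 0.2686]
tcp_rot: [3.138, -0.001, 1.8]
contact_force: [1.7, 0.2, -1.2]
opening: 0.0139
```

```bash
python3 plan.py .5427 -.1138 .262 1.976 10 .036
```

```text
t 6.35 p [0.5317 0.0911 0.2686] rot [ 3.1375 -0.0009  1.7996] F [ 1.6629  0.2    -1.1937] open 0.0139 q [ 0.1215 -0.1924  1.6102  0.0014  1.7198 -0.1071]
[{"tx": -0.0354, "ty": -0.0063, "tz": 0.0011, "wx": 0.003, "wy": -0.0, "wz": -0.115}, {"tx": -0.0345, "ty": -0.0103, "tz": 0.0011, "wx": 0.001, "wy": -0.001, "wz": -0.061}, {"tx": -0.0338, "ty": -0.0124, "tz": 0.0012, "wx": 0.0, "wy": 0.0, "wz": -0.0}, {"tx": -0.0338, "ty": -0.0124, "tz": 0.0012, "wx": 0.0, "wy": 0.0, "wz": -0.0}, {"tx": -0.0338, "ty": -0.0124, "tz": 0.0011, "wx": 0.0, "wy": 0.0, "wz": -0.0}]
[{"tx": -0.0237, "ty": -0.0087, "tz": 0.0008, "wx": 0.0, "wy": 0.0, "wz": -0.0}, {"tx": 0.0, "ty": 0.0, "tz": 0.0, "wx": 0.0, "wy": 0.0, "wz": -0.0}, {"tx": 0.0, "ty": 0.0, "tz": 0.0, "wx": 0.0, "wy": 0.0, "wz": -0.0}, {"tx": 0.0, "ty": 0.0, "tz": 0.0, "wx": 0.0, "wy": 0.0, "wz": -0.0}, {"tx": 0.0, "ty": 0.0, "tz": 0.0, "wx": 0.0, "wy": 0.0, "wz": -0.0}]
end [ 0.5427 -0.1138  0.262 ] [3.1414 0.0004 1.9756]
```

Emit:
jog_arm(
  commands=[
    {"tx": -0.034,"ty": -0.006,"tz": 0.001,"wx": 0.003,"wy": 0,"wz": -0.09},
    {"tx": -0.033,"ty": -0.011,"tz": 0.001,"wx": 0,"wy": 0,"wz": -0.05},
    {"tx": -0.032,"ty": -0.012,"tz": 0.001,"wx": 0,"wy": 0,"wz": -0.02},
    {"tx": -0.028,"ty": -0.011,"tz": 0.001,"wx": 0,"wy": 0,"wz": 0},
    {"tx": -0.02,"ty": -0.008,"tz": 0.001,"wx": 0,"wy": 0,"wz": 0},
  ],
)

```text
t: 6.77
tool_pos: [0.5344, -0.0732, 0.2694]
tcp_rot: [3.135, 0.003, 1.977]
contact_force: [0.1, 1.3, -0.7]
opening: 0.0142
```

```bash
python3 plan.py .5427 -.1138 .255 1.976 5 .02
```

```text
t 6.77 p [ 0.5344 -0.0732  0.2694] rot [3.1346 0.0028 1.9769] F [ 0.1048  1.329  -0.6806] open 0.0142 q [-0.1844 -0.1951  1.6112  0.0016  1.7181 -0.5903]
[{"tx": -0.0185, "ty": -0.0039, "tz": 0.0066, "wx": 0.007, "wy": 0.003, "wz": 0.001}, {"tx": -0.0185, "ty": -0.0038, "tz": 0.0066, "wx": 0.0, "wy": -0.0, "wz": -0.0}, {"tx": -0.0035, "ty": -0.0007, "tz": 0.0012, "wx": 0.0, "wy": -0.0, "wz": -0.0}, {"tx": -0.0, "ty": -0.0, "tz": 0.0, "wx": 0.0, "wy": -0.0, "wz": -0.0}, {"tx": -0.0, "ty": -0.0, "tz": 0.0, "wx": 0.0, "wy": -0.0, "wz": -0.0}]
end [ 0.5427 -0.1138  0.255 ] [ 3.1416 -0.0002  1.9759]
```

Emit:
jog_arm(
  commands=[
    {"tx": -0.013,"ty": -0.003,"tz": 0.006,"wx": 0.006,"wy": 0.003,"wz": 0},
    {"tx": -0.011,"ty": -0.003,"tz": 0.005,"wx": 0,"wy": 0,"wz": 0},
    {"tx": -0.006,"ty": -0.002,"tz": 0.002,"wx": 0,"wy": 0,"wz": 0},
    {"tx": -0.002,"ty": 0,"tz": 0,"wx": 0,"wy": 0,"wz": 0},
    {"tx": 0,"ty": 0,"tz": 0,"wx": 0,"wy": 0,"wz": 0},
  ],
)

```text
t: 7.18
tool_pos: [0.5392, -0.1116, 0.2584]
tcp_rot: [3.139, 0.002, 1.972]
contact_force: [-0.8, -0.5, -1.3]
opening: 0.0138
```

```bash
python3 plan.py .5427 -.1138 .16 1.976 5 .02
python3 - <<'E'
from h import *
cv2.imwrite("pics/w6.png",capture("wrist"))
a=capture("side");cv2.imwrite("pics/s6.png",cv2.resize(a[120:370,300:500],None,fx=3,fy=2.4))
for n in ("rail_hang","pull_grip","headband"):
    print(n,[(np.round(d["at"],4),round(d["conf"],2)) for d in place_of("wrist",n)])
E
```

```text
t 7.18 p [ 0.5392 -0.1116  0.2584] rot [3.1389 0.0015 1.9721] F [-0.8306 -0.4524 -1.2516] open 0.0138 q [-0.2507 -0.1674  1.6048  0.0004  1.7012 -0.6519]
[{"tx": -0.0007, "ty": 0.0004, "tz": 0.02, "wx": 0.003, "wy": 0.002, "wz": -0.004}, {"tx": -0.0007, "ty": 0.0005, "tz": 0.02, "wx": -0.0, "wy": -0.0, "wz": 0.0}, {"tx": -0.0007, "ty": 0.0005, "tz": 0.02, "wx": -0.0, "wy": -0.0, "wz": 0.0}, {"tx": -0.0007, "ty": 0.0005, "tz": 0.02, "wx": -0.0, "wy": -0.0, "wz": 0.0}, {"tx": -0.0006, "ty": 0.0004, "tz": 0.0184, "wx": -0.0, "wy": -0.0, "wz": 0.0}]
end [ 0.5427 -0.1138  0.16  ] [-3.1413 -0.0005  1.9761]
rail_hang [(array([ 0.5444, -0.1242,  0.1377]), 0.94), (array([ 0.5873, -0.2203,  0.1693]), 0.64)]
pull_grip [(array([ 0.5864, -0.2221,  0.168 ]), 0.8)]
headband []
```

View pics/w6.png

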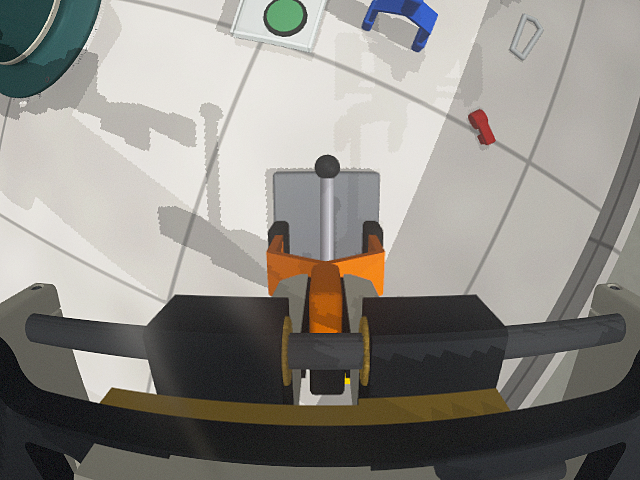

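View pics/s6.png

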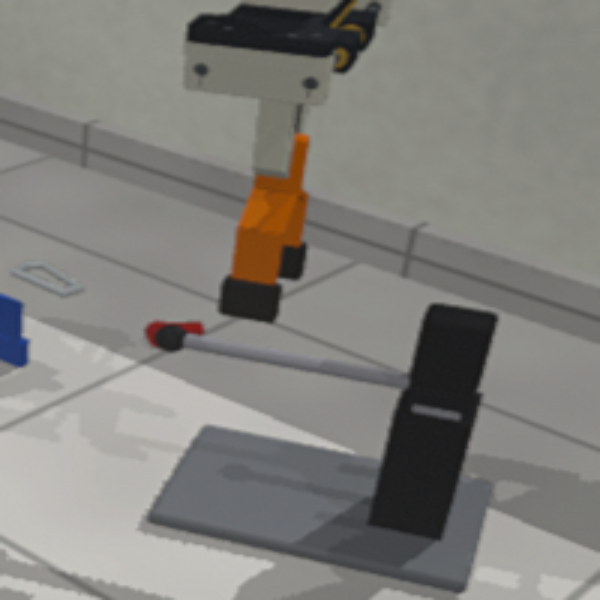

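Emit:
jog_arm(
  commands=[
    {"tx": 0,"ty": 0.0015,"tz": 0.015,"wx": 0.002,"wy": 0.001,"wz": 0},
    {"tx": 0,"ty": 0,"tz": 0.025,"wx": 0,"wy": 0,"wz": 0},
    {"tx": 0,"ty": 0,"tz": 0.025,"wx": 0,"wy": 0,"wz": 0},
    {"tx": 0,"ty": 0,"tz": 0.015,"wx": 0,"wy": 0,"wz": 0},
    {"tx": 0,"ty": 0,"tz": 0.006,"wx": 0,"wy": 0,"wz": 0},
  ],
)

```text
t: 7.85
tool_pos: [0.5417, -0.1082, 0.168]
tcp_rot: [3.138, 0.003, 1.976]
contact_force: [-0.1, -1.0, -1.4]
opening: 0.0141
```

```bash
python3 plan.py .5407 -.111 .135 1.976 5 .02
python3 - <<'E'
from h import *
cv2.imwrite("pics/w7.png",capture("wrist"))
a=capture("side");cv2.imwrite("pics/s7.png",cv2.resize(a[120:370,300:500],None,fx=3,fy=2.4))
E
```

```text
t 7.85 p [ 0.5417 -0.1082  0.168 ] rot [3.1377 0.0028 1.9761] F [-0.1211 -0.9562 -1.3924] open 0.0141 q [-0.2433 -0.1505  1.7347  0.0002  1.5526 -0.6487]
[{"tx": -0.0013, "ty": -0.0013, "tz": 0.0199, "wx": 0.004, "wy": 0.003, "wz": 0.0}, {"tx": -0.0008, "ty": -0.0009, "tz": 0.0131, "wx": -0.0, "wy": -0.0, "wz": 0.0}, {"tx": -0.0, "ty": 0.0, "tz": 0.0, "wx": -0.0, "wy": -0.0, "wz": 0.0}, {"tx": -0.0, "ty": 0.0, "tz": 0.0, "wx": -0.0, "wy": -0.0, "wz": 0.0}, {"tx": -0.0, "ty": 0.0, "tz": 0.0, "wx": -0.0, "wy": -0.0, "wz": 0.0}]
end [ 0.5406 -0.111   0.135 ] [-3.1415 -0.0002  1.9761]
```

View pics/w7.png

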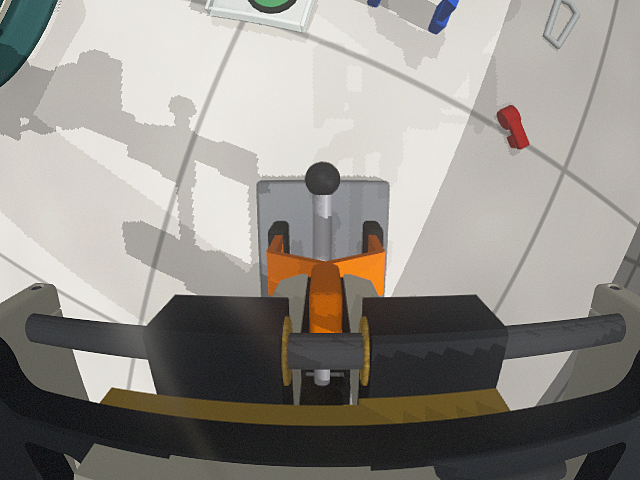

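View pics/s7.png

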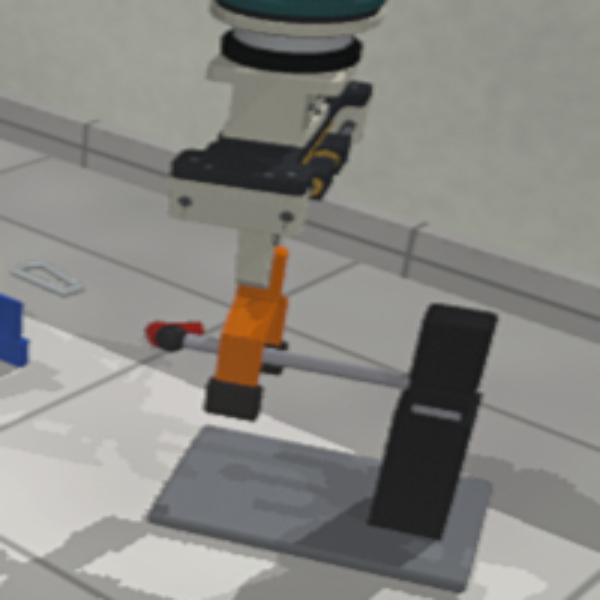

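Emit:
jog_arm(
  commands=[
    {"tx": -0.002,"ty": -0.0015,"tz": 0.009,"wx": 0.004,"wy": 0.003,"wz": 0},
    {"tx": -0.001,"ty": 0,"tz": 0.01,"wx": 0,"wy": 0,"wz": 0},
    {"tx": 0,"ty": 0,"tz": 0.006,"wx": 0,"wy": 0,"wz": 0},
    {"tx": 0,"ty": 0,"tz": 0.003,"wx": 0,"wy": 0,"wz": 0},
    {"tx": 0,"ty": 0,"tz": 0.001,"wx": 0,"wy": 0,"wz": 0},
  ],
)

```text
t: 8.37
tool_pos: [0.5431, -0.1121, 0.1405]
tcp_rot: [3.139, 0.002, 1.976]
contact_force: [0.9, 0.4, -0.8]
opening: 0.0138
```

Emit:
jog_arm(
  commands=[
    {"tx": 0,"ty": 0,"tz": 0.002,"wx": 0,"wy": 0,"wz": 0},
    {"tx": 0,"ty": 0,"tz": 0.001,"wx": 0,"wy": 0,"wz": 0},
    {"tx": 0,"ty": 0,"tz": 0,"wx": 0,"wy": 0,"wz": 0},
    {"tx": 0,"ty": 0,"tz": 0,"wx": 0,"wy": 0,"wz": 0},
    {"tx": 0,"ty": 0,"tz": 0,"wx": 0,"wy": 0,"wz": 0},
  ],
)

```text
t: 8.78
tool_pos: [0.5435, -0.1123, 0.1381]
tcp_rot: [3.138, 0.003, 1.976]
contact_force: [-0.0, -0.3, -1.5]
opening: 0.0137
```

Emit:
jog_arm(
  commands=[
    {"tx": 0,"ty": -0.002,"tz": 0.004,"wx": 0.003,"wy": 0.003,"wz": 0},
    {"tx": 0,"ty": 0,"tz": 0.004,"wx": 0,"wy": 0,"wz": 0},
    {"tx": 0,"ty": 0,"tz": 0.003,"wx": 0,"wy": 0,"wz": 0},
    {"tx": 0,"ty": 0,"tz": 0.001,"wx": 0,"wy": 0,"wz": 0},
    {"tx": 0,"ty": 0,"tz": 0,"wx": 0,"wy": 0,"wz": 0},
  ],
)

```text
t: 9.2
tool_pos: [0.5417, -0.1132, 0.1259]
tcp_rot: [3.14, 0.0, 1.976]
contact_force: [-2.4, 0.2, 5.1]
opening: 0.0139
```

```bash

python3 - <<'E'
from h import *
s=read_state();print(s["tool_pos"],s["contact_force"],s["tcp_rot"])
cv2.imwrite("pics/w8.png",capture("wrist")[140:400,180:480])
a=capture("side");cv2.imwrite("pics/s8.png",cv2.resize(a[190:330,340:480],None,fx=4,fy=4))
E
```

```text
[ 0.5417 -0.1132  0.1259] [-2.3957  0.2358  5.0508] [3.14   0.0002 1.9761]
```

View pics/w8.png

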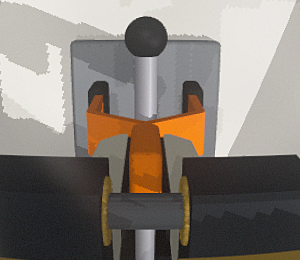

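View pics/s8.png

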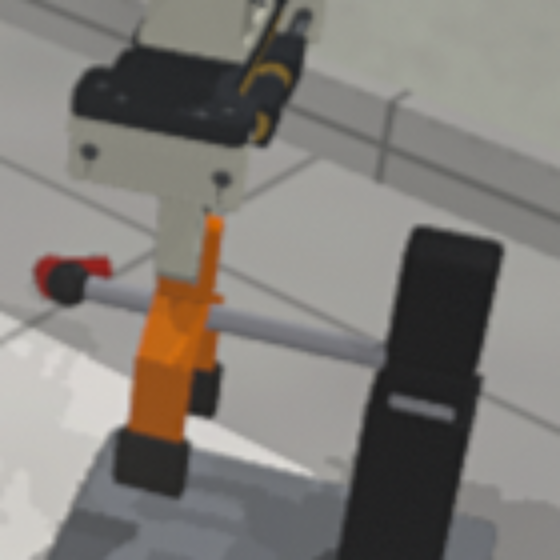

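Emit:
jog_arm(
  commands=[
    {"tx": 0,"ty": 0,"tz": -0.001,"wx": 0,"wy": 0,"wz": 0},
    {"tx": 0,"ty": 0,"tz": 0,"wx": 0,"wy": 0,"wz": 0},
    {"tx": 0,"ty": 0,"tz": 0,"wx": 0,"wy": 0,"wz": 0},
    {"tx": 0,"ty": 0,"tz": 0,"wx": 0,"wy": 0,"wz": 0},
    {"tx": 0,"ty": 0,"tz": 0,"wx": 0,"wy": 0,"wz": 0},
  ],
  fingers=0.034,
)

```text
t: 9.72
tool_pos: [0.542, -0.1132, 0.127]
tcp_rot: [3.14, 0.001, 1.976]
contact_force: [-0.2, 0.4, -0.6]
opening: 0.0335
```

```bash

python3 - <<'E'
from h import *
s=read_state();print(s["tool_pos"],s["contact_force"],s["tcp_rot"],s["opening"])
cv2.imwrite("pics/w9.png",capture("wrist")[140:400,180:480])
a=capture("side");cv2.imwrite("pics/s9.png",cv2.resize(a[190:330,340:480],None,fx=4,fy=4))
E
```

```text
[ 0.542  -0.1132  0.127 ] [-0.1513  0.4225 -0.5835] [3.1396 0.0006 1.9763] 0.03352448600758581
```

View pics/w9.png

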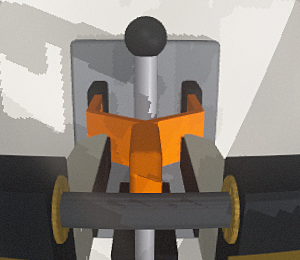

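View pics/s9.png

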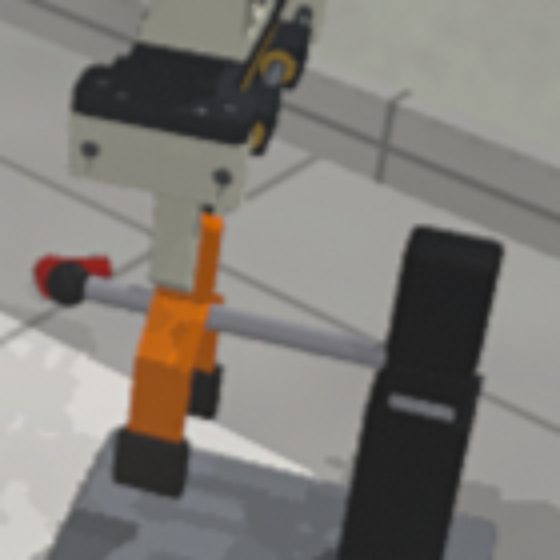

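Emit:
jog_arm(
  commands=[
    {"tx": 0,"ty": 0,"tz": -0.006,"wx": 0,"wy": 0,"wz": 0},
    {"tx": 0,"ty": 0,"tz": -0.015,"wx": 0,"wy": 0,"wz": 0},
    {"tx": 0,"ty": 0,"tz": -0.022,"wx": 0,"wy": 0,"wz": 0},
    {"tx": 0,"ty": 0,"tz": -0.025,"wx": 0,"wy": 0,"wz": 0},
    {"tx": 0,"ty": 0,"tz": -0.012,"wx": 0,"wy": 0,"wz": 0},
  ],
)

```text
t: 10.23
tool_pos: [0.5403, -0.1128, 0.2078]
tcp_rot: [-3.139, -0.003, 1.976]
contact_force: [0.4, -0.2, 0.9]
opening: 0.0339
```

```bash

python3 plan.py .5885 -.219 .215 1.974 5 .03
python3 - <<'E'
from h import *
cv2.imwrite("pics/w10.png",capture("wrist"))
for n in ("rail_hang","pull_grip","stand","headband","release_button"):
    print(n,[(np.round(d["at"],4),round(d["conf"],2)) for d in (place_of("wrist",n) if n!="release_button" else boxes_of("wrist",n))])
E
```

```text
t 10.23 p [ 0.5403 -0.1128  0.2078] rot [-3.139  -0.003   1.9763] F [ 0.4351 -0.1759  0.9488] open 0.0339 q [-0.2526 -0.1551  1.6749  0.0008  1.6257 -0.658 ]
[{"tx": -0.0299, "ty": 0.0006, "tz": -0.002, "wx": -0.003, "wy": -0.003, "wz": 0.002}, {"tx": -0.0299, "ty": 0.0007, "tz": -0.0018, "wx": 0.0, "wy": 0.0, "wz": 0.0}, {"tx": -0.0299, "ty": 0.0007, "tz": -0.0019, "wx": 0.0, "wy": 0.0, "wz": 0.0}, {"tx": -0.0269, "ty": 0.0006, "tz": -0.0016, "wx": 0.0, "wy": 0.0, "wz": 0.0}, {"tx": 0.0, "ty": 0.0, "tz": -0.0, "wx": 0.0, "wy": 0.0, "wz": 0.0}]
end [ 0.5885 -0.219   0.215 ] [3.1412 0.     1.9743]
rail_hang []
pull_grip [(array([ 0.5843, -0.2183,  0.1725]), 0.66)]
stand []
headband [(array([ 0.5437, -0.1135,  0.054 ]), 0.74)]
release_button [(array([ 0.6017, -0.2003,  0.1789]), 0.69)]
```

View pics/w10.png

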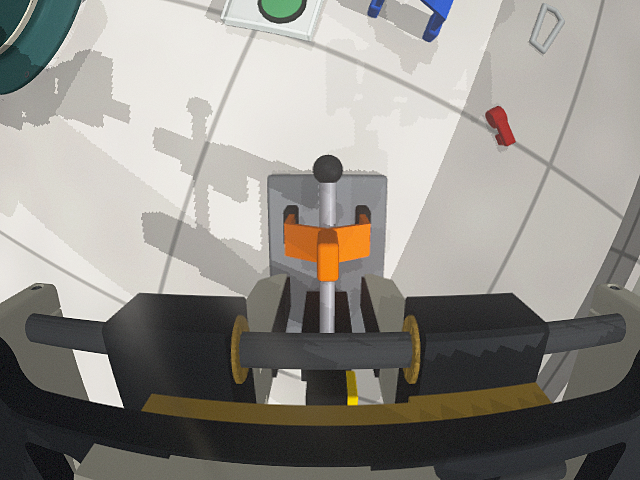

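Emit:
jog_arm(
  commands=[
    {"tx": -0.02,"ty": 0.001,"tz": -0.003,"wx": -0.003,"wy": -0.003,"wz": 0},
    {"tx": -0.03,"ty": 0.001,"tz": -0.002,"wx": 0,"wy": 0,"wz": 0},
    {"tx": -0.03,"ty": 0.001,"tz": 0,"wx": 0,"wy": 0,"wz": 0},
    {"tx": -0.018,"ty": 0,"tz": 0,"wx": 0,"wy": 0,"wz": 0},
    {"tx": -0.006,"ty": 0,"tz": 0,"wx": 0,"wy": 0,"wz": 0},
  ],
  fingers=0.066,
)

```text
t: 10.95
tool_pos: [0.5829, -0.2085, 0.2016]
tcp_rot: [-3.134, -0.007, 1.979]
contact_force: [-0.0, -0.0, 0.0]
opening: 0.0624
```

```bash

python3 plan.py .5885 -.219 .205 1.974 5 .03
python3 - <<'E'
from wr import *
cv2.imwrite("pics/w11.png",capture("wrist"))
for n in ("rail_hang","pull_grip","headband"):
    print(n,[(np.round(d["at"],4),round(d["conf"],2)) for d in (place_of("wrist",n))])
E
```

```text
t 10.95 p [ 0.5829 -0.2085  0.2016] rot [-3.134  -0.0074  1.9795] F [-0.0359 -0.0052  0.039 ] open 0.0624 q [-0.3845 -0.001   1.5396 -0.0002  1.6136 -0.7933]
[{"tx": -0.0118, "ty": 0.0009, "tz": -0.0035, "wx": -0.008, "wy": -0.007, "wz": 0.006}, {"tx": -0.0, "ty": -0.0, "tz": -0.0, "wx": 0.0, "wy": -0.0, "wz": -0.0}, {"tx": -0.0, "ty": -0.0, "tz": -0.0, "wx": 0.0, "wy": -0.0, "wz": -0.0}, {"tx": -0.0, "ty": -0.0, "tz": -0.0, "wx": 0.0, "wy": -0.0, "wz": -0.0}, {"tx": -0.0, "ty": -0.0, "tz": -0.0, "wx": 0.0, "wy": -0.0, "wz": -0.0}]
end [ 0.5885 -0.219   0.205 ] [ 3.1412 -0.0004  1.9735]
rail_hang [(array([ 0.5479, -0.1276,  0.1348]), 0.67)]
pull_grip [(array([ 0.587 , -0.2179,  0.1713]), 0.92)]
headband [(array([ 0.5449, -0.1139,  0.0533]), 0.9)]
```

View pics/w11.png

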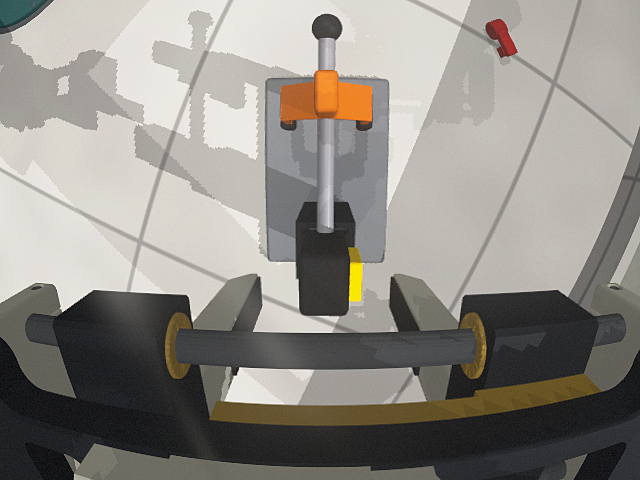

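```bash

python3 - <<'E'
from wr import *
s=read_state();p=np.array(s["tool_pos"]);r=s["tcp_rot"]
th=.405;ex=np.array([np.cos(th),np.sin(th),0]);ey=np.array([-np.sin(th),np.cos(th),0])
for o in([.587,-.2195,.199],):
    print(wproj(np.array([np.array(o)+ex*i+ey*j for i in(-.015,.015) for j in(-.02,.02)]),p,r))
im=cv2.imread("pics/w11.png");cv2.imwrite("pics/g.png",cv2.resize(im[190:330,270:390],None,fx=5,fy=4.2))
E
```

```text
[[297.7377 322.7352]
 [296.3057 259.841 ]
 [347.3494 323.0879]
 [349.0472 260.1478]]
```

View pics/g.png

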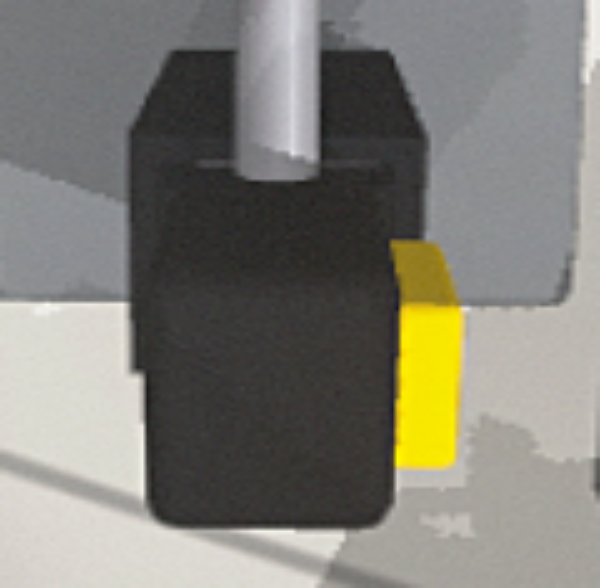

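Emit:
jog_arm(
  commands=[
    {"tx": -0.006,"ty": 0.0015,"tz": 0.006,"wx": -0.006,"wy": -0.006,"wz": 0.004},
    {"tx": -0.002,"ty": 0,"tz": 0.012,"wx": 0,"wy": 0,"wz": 0},
    {"tx": 0,"ty": 0,"tz": 0.01,"wx": 0,"wy": 0,"wz": 0},
    {"tx": 0,"ty": 0,"tz": 0.004,"wx": 0,"wy": 0,"wz": 0},
    {"tx": 0,"ty": 0,"tz": 0,"wx": 0,"wy": 0,"wz": 0},
  ],
)

```text
t: 11.57
tool_pos: [0.5864, -0.2097, 0.1675]
tcp_rot: [3.141, -0.0, 1.979]
contact_force: [0.7, 0.3, 0.7]
opening: 0.0664
```

```bash

python3 - <<'E'
from h import *
s=read_state();print(s["tool_pos"],s["contact_force"],s["tcp_rot"],s["opening"])
im=capture("wrist");cv2.imwrite("pics/w12.png",cv2.resize(im[190:380,220:430],None,fx=3.5,fy=3.1))
a=capture("side");cv2.imwrite("pics/s12.png",cv2.resize(a[160:330,340:500],None,fx=4,fy=3.5))
E
```

```text
[ 0.5864 -0.2097  0.1675] [0.7348 0.252  0.6805] [ 3.1407 -0.0001  1.9794] 0.06638972185334722
```

View pics/w12.png

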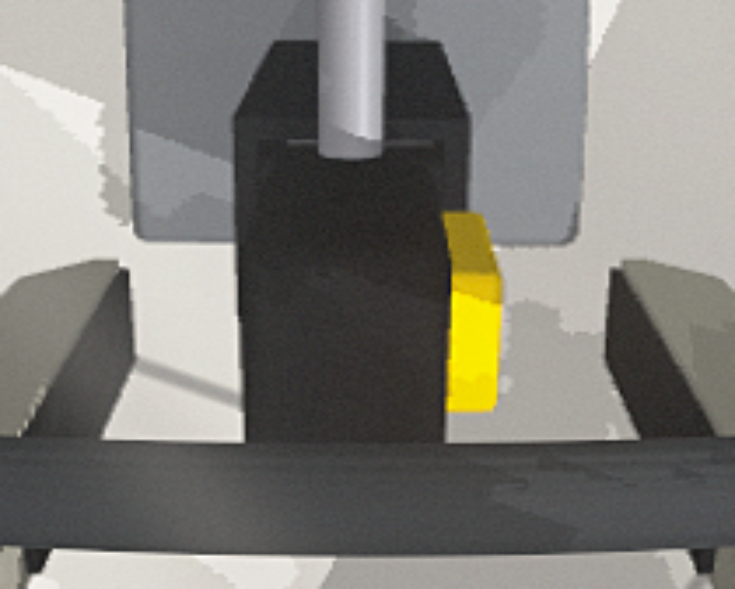

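View pics/s12.png

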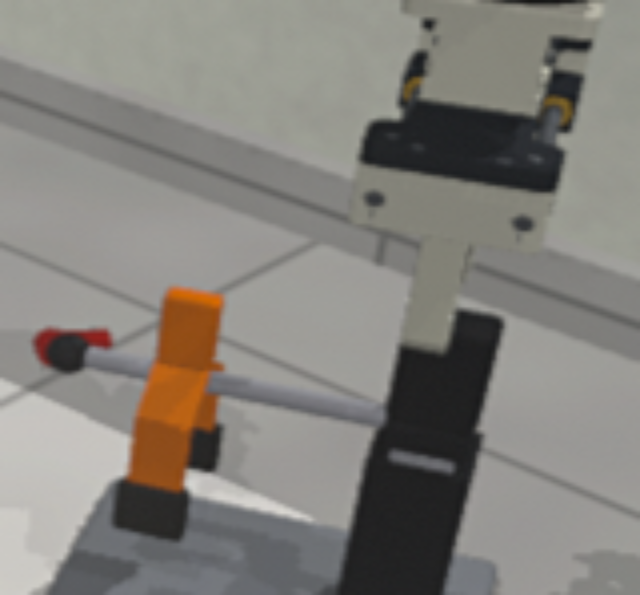

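Emit:
jog_arm(
  commands=[
    {"tx": -0.005,"ty": -0.001,"tz": 0.008,"wx": 0,"wy": 0,"wz": 0.004},
    {"tx": -0.002,"ty": 0,"tz": 0.011,"wx": 0,"wy": 0,"wz": 0},
    {"tx": 0,"ty": 0,"tz": 0.01,"wx": 0,"wy": 0,"wz": 0},
    {"tx": 0,"ty": 0,"tz": 0.004,"wx": 0,"wy": 0,"wz": 0},
    {"tx": 0,"ty": 0,"tz": 0.001,"wx": 0,"wy": 0,"wz": 0},
  ],
)

```text
t: 12.08
tool_pos: [0.5892, -0.2177, 0.1321]
tcp_rot: [3.139, 0.002, 1.975]
contact_force: [0.8, 0.5, -0.1]
opening: 0.066
```

```bash

python3 - <<'E'
from h import *
s=read_state();print(s["tool_pos"],s["contact_force"],s["tcp_rot"],s["opening"])
im=capture("wrist");cv2.imwrite("pics/w13.png",cv2.resize(im[190:380,220:430],None,fx=3.5,fy=3.1))
a=capture("side");cv2.imwrite("pics/s13.png",cv2.resize(a[160:330,340:500],None,fx=4,fy=3.5))
E
```

```text
[ 0.5892 -0.2177  0.1321] [ 0.773   0.4501 -0.0788] [3.139  0.0017 1.9747] 0.06595597638441768
```

View pics/w13.png

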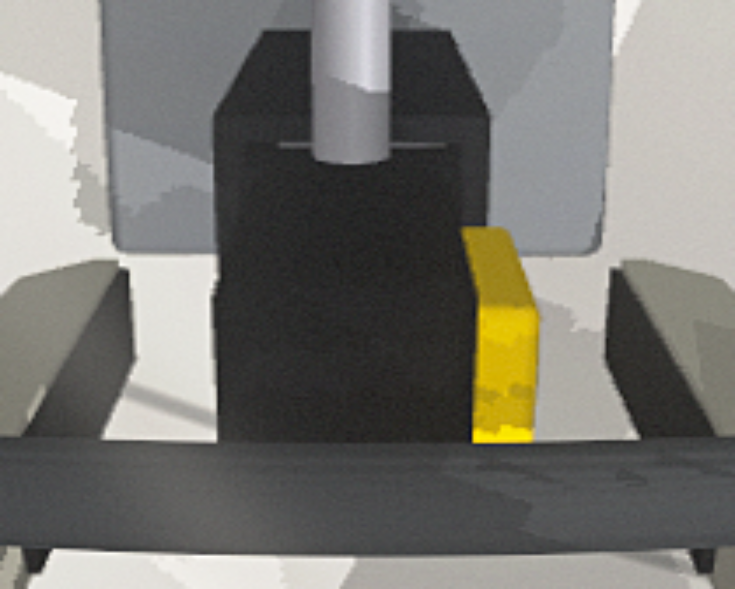

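View pics/s13.png

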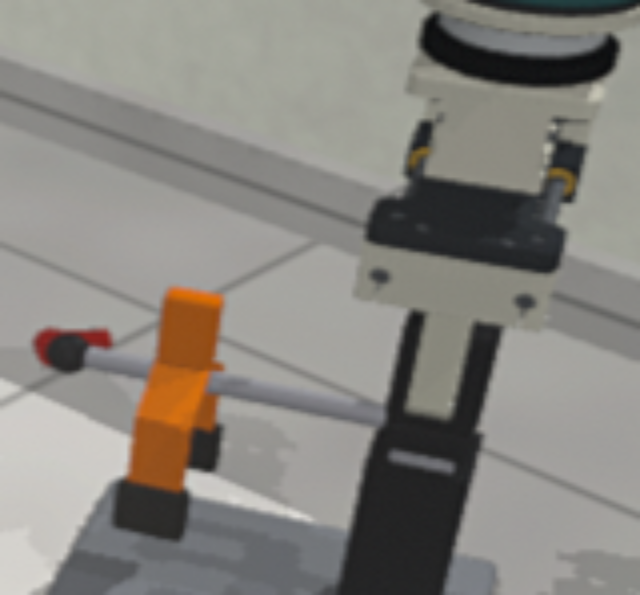

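Emit:
jog_arm(
  commands=[
    {"tx": 0,"ty": -0.0015,"tz": 0,"wx": 0.002,"wy": 0.002,"wz": 0},
    {"tx": 0,"ty": 0,"tz": 0,"wx": 0,"wy": 0,"wz": 0},
    {"tx": 0,"ty": 0,"tz": 0,"wx": 0,"wy": 0,"wz": 0},
    {"tx": 0,"ty": 0,"tz": 0,"wx": 0,"wy": 0,"wz": 0},
    {"tx": 0,"ty": 0,"tz": 0,"wx": 0,"wy": 0,"wz": 0},
  ],
  fingers=0.042,
  newtons=40,
)

```text
t: 12.6
tool_pos: [0.5883, -0.2185, 0.1345]
tcp_rot: [3.139, 0.001, 1.975]
contact_force: [0.2, -0.3, -0.8]
opening: 0.0425
```

Emit:
jog_arm(
  commands=[
    {"tx": 0,"ty": 0,"tz": 0,"wx": 0,"wy": 0,"wz": 0},
    {"tx": 0,"ty": 0,"tz": 0,"wx": 0,"wy": 0,"wz": 0},
    {"tx": 0,"ty": 0,"tz": 0,"wx": 0,"wy": 0,"wz": 0},
    {"tx": 0,"ty": 0,"tz": 0,"wx": 0,"wy": 0,"wz": 0},
    {"tx": 0,"ty": 0,"tz": 0,"wx": 0,"wy": 0,"wz": 0},
  ],
  fingers=0.02,
)

```text
t: 13.02
tool_pos: [0.5865, -0.2192, 0.1347]
tcp_rot: [-3.14, 0.0, 1.974]
contact_force: [1.1, 0.8, -1.9]
opening: 0.0298
```

```bash

python3 - <<'E'
from h import *
s=read_state();print(s["tool_pos"],s["contact_force"],s["moment"],s["tcp_rot"],s["opening"])
im=capture("wrist");cv2.imwrite("pics/w14.png",cv2.resize(im[190:380,220:430],None,fx=3.5,fy=3.1))
a=capture("top");cv2.imwrite("pics/t14.png",cv2.resize(a[140:280,370:530],None,fx=4,fy=4))
E
```

```text
[ 0.5865 -0.2192  0.1347] [ 1.1172  0.8371 -1.8562] [ 0.3775 -1.006  -0.1054] [-3.1403  0.0005  1.9738] 0.029803333277520064
```

View pics/w14.png

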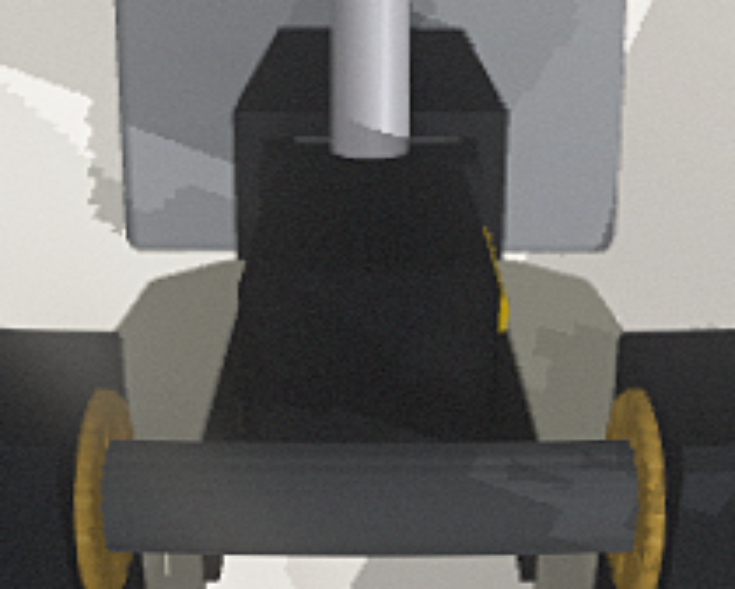

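View pics/t14.png

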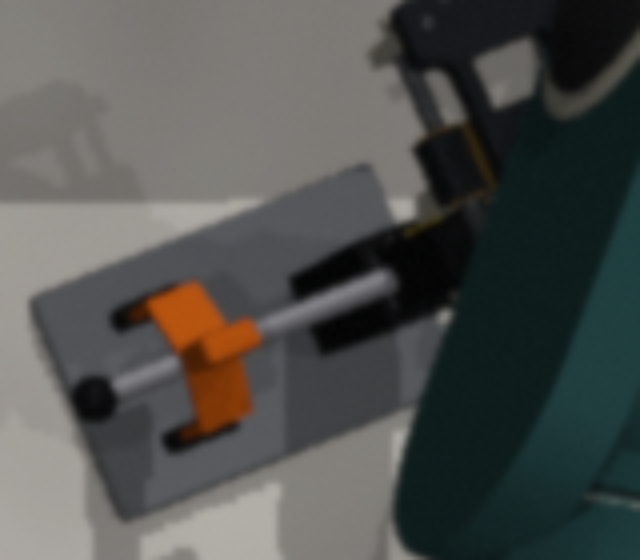

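Emit:
jog_arm(
  commands=[
    {"tx": 0,"ty": 0,"tz": -0.003,"wx": 0,"wy": 0,"wz": 0},
    {"tx": 0,"ty": 0,"tz": -0.005,"wx": 0,"wy": 0,"wz": 0},
    {"tx": 0,"ty": 0,"tz": -0.006,"wx": 0,"wy": 0,"wz": 0},
    {"tx": 0,"ty": 0,"tz": -0.006,"wx": 0,"wy": 0,"wz": 0},
    {"tx": 0,"ty": 0,"tz": -0.004,"wx": 0,"wy": 0,"wz": 0},
  ],
)

```text
t: 13.53
tool_pos: [0.5864, -0.2192, 0.1584]
tcp_rot: [-3.139, -0.001, 1.974]
contact_force: [-1.5, -1.5, -6.4]
opening: 0.0297
```

```bash

python3 - <<'E'
from h import *
s=read_state();print(s["tool_pos"],s["contact_force"],s["moment"],s["tcp_rot"],s["opening"])
im=capture("wrist");cv2.imwrite("pics/w15.png",im)
a=capture("side");cv2.imwrite("pics/s15.png",cv2.resize(a[160:330,340:500],None,fx=4,fy=3.5))
E
```

```text
[ 0.5864 -0.2192  0.1584] [-1.46   -1.4849 -6.3942] [ 0.1128 -1.187  -0.1254] [-3.139  -0.0006  1.9737] 0.029652327162434468
```

View pics/s15.png

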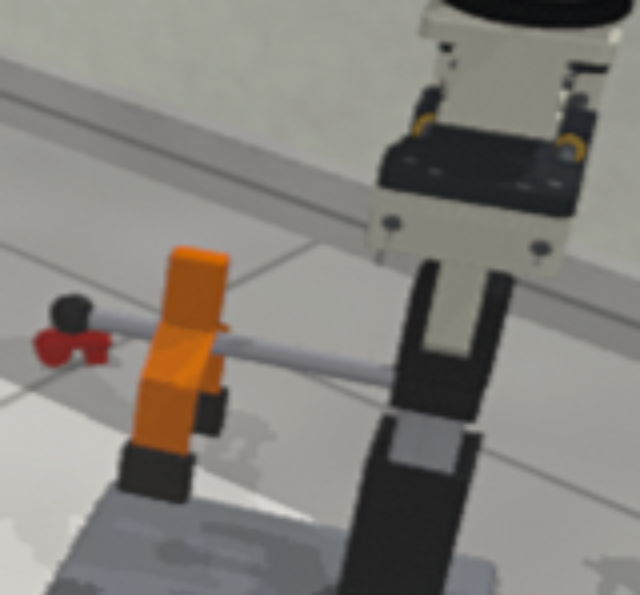

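Emit:
jog_arm(
  commands=[
    {"tx": 0,"ty": 0,"tz": -0.005,"wx": 0,"wy": 0,"wz": 0},
    {"tx": 0,"ty": 0,"tz": -0.006,"wx": 0,"wy": 0,"wz": 0},
    {"tx": 0,"ty": 0,"tz": -0.006,"wx": 0,"wy": 0,"wz": 0},
    {"tx": 0,"ty": 0,"tz": -0.006,"wx": 0,"wy": 0,"wz": 0},
    {"tx": 0,"ty": 0,"tz": -0.006,"wx": 0,"wy": 0,"wz": 0},
  ],
)

```text
t: 14.05
tool_pos: [0.5864, -0.2191, 0.1889]
tcp_rot: [-3.139, -0.001, 1.974]
contact_force: [0.5, -1.9, -6.6]
opening: 0.0297
```

Emit:
jog_arm(
  commands=[
    {"tx": 0,"ty": 0,"tz": -0.006,"wx": 0,"wy": 0,"wz": 0},
    {"tx": 0,"ty": 0,"tz": -0.006,"wx": 0,"wy": 0,"wz": 0},
    {"tx": 0,"ty": 0,"tz": -0.005,"wx": 0,"wy": 0,"wz": 0},
    {"tx": 0,"ty": 0,"tz": -0.005,"wx": 0,"wy": 0,"wz": 0},
    {"tx": 0,"ty": 0,"tz": -0.004,"wx": 0,"wy": 0,"wz": 0},
  ],
)

```text
t: 14.47
tool_pos: [0.5864, -0.2191, 0.2189]
tcp_rot: [-3.139, -0.0, 1.974]
contact_force: [-0.4, -1.2, -8.0]
opening: 0.0298
```

```bash

python3 - <<'E'
from h import *
s=read_state();print(s["tool_pos"],s["contact_force"],s["moment"],s["tcp_rot"],s["opening"])
im=capture("wrist");cv2.imwrite("pics/w16.png",im)
a=capture("side");cv2.imwrite("pics/s16.png",cv2.resize(a[130:330,340:500],None,fx=4,fy=3))
E
```

```text
[ 0.5864 -0.2191  0.2189] [-0.3588 -1.2371 -8.0464] [ 0.0814 -1.2197 -0.0827] [-3.139  -0.0004  1.9737] 0.029825461500595722
```

View pics/s16.png

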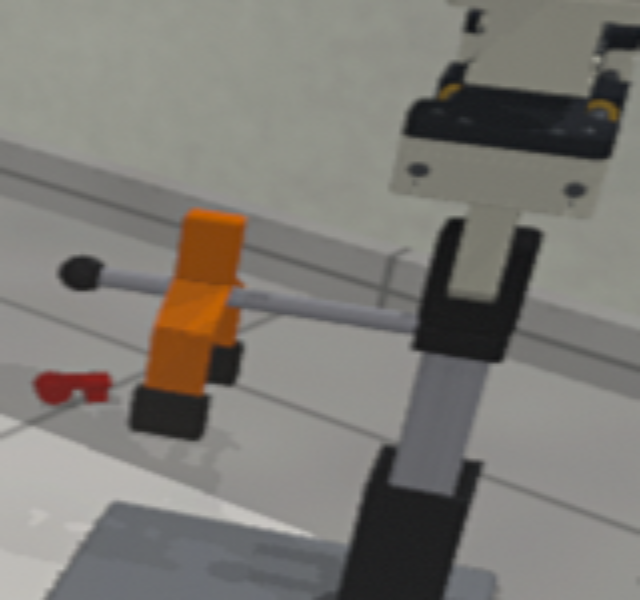

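View pics/w16.png

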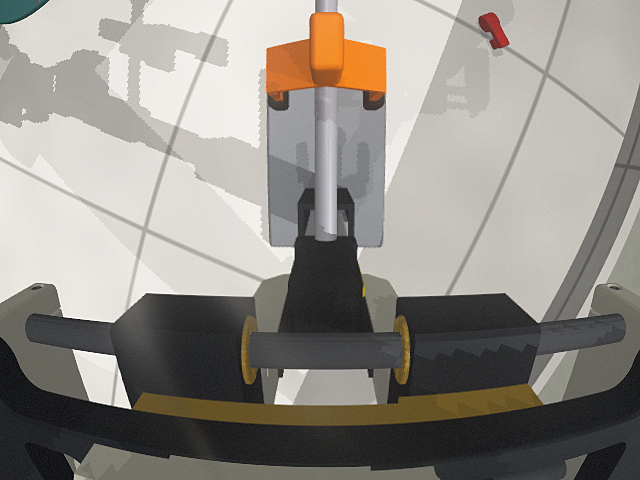

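Emit:
jog_arm(
  commands=[
    {"tx": 0,"ty": 0,"tz": -0.003,"wx": 0,"wy": 0,"wz": 0},
    {"tx": 0,"ty": 0,"tz": -0.003,"wx": 0,"wy": 0,"wz": 0},
    {"tx": 0,"ty": 0,"tz": -0.002,"wx": 0,"wy": 0,"wz": 0},
    {"tx": 0,"ty": 0,"tz": -0.002,"wx": 0,"wy": 0,"wz": 0},
    {"tx": 0,"ty": 0,"tz": -0.001,"wx": 0,"wy": 0,"wz": 0},
  ],
)

```text
t: 14.98
tool_pos: [0.5864, -0.2191, 0.2301]
tcp_rot: [-3.139, -0.001, 1.974]
contact_force: [-0.9, -2.5, -6.3]
opening: 0.0298
```

Emit:
jog_arm(
  commands=[
    {"tx": 0,"ty": 0,"tz": -0.002,"wx": 0,"wy": 0,"wz": 0},
    {"tx": 0,"ty": 0,"tz": -0.002,"wx": 0,"wy": 0,"wz": 0},
    {"tx": 0,"ty": 0,"tz": -0.001,"wx": 0,"wy": 0,"wz": 0},
    {"tx": 0,"ty": 0,"tz": -0.001,"wx": 0,"wy": 0,"wz": 0},
    {"tx": 0,"ty": 0,"tz": 0,"wx": 0,"wy": 0,"wz": 0},
  ],
)

```text
t: 15.4
tool_pos: [0.5863, -0.2191, 0.2347]
tcp_rot: [-3.137, -0.002, 1.974]
contact_force: [0.6, -1.6, -4.7]
opening: 0.0301
```

Emit:
jog_arm(
  commands=[
    {"tx": 0,"ty": 0,"tz": -0.002,"wx": 0,"wy": 0,"wz": 0},
    {"tx": 0,"ty": 0,"tz": -0.002,"wx": 0,"wy": 0,"wz": 0},
    {"tx": 0,"ty": 0,"tz": -0.002,"wx": 0,"wy": 0,"wz": 0},
    {"tx": 0,"ty": 0,"tz": -0.002,"wx": 0,"wy": 0,"wz": 0},
    {"tx": 0,"ty": 0,"tz": -0.002,"wx": 0,"wy": 0,"wz": 0},
  ],
)

```text
t: 15.82
tool_pos: [0.5858, -0.2188, 0.2351]
tcp_rot: [-3.13, -0.01, 1.973]
contact_force: [5.3, -2.5, -24.7]
opening: 0.0298
```

```bash

python3 - <<'E'
from h import *
s=read_state();print(s["tool_pos"],s["contact_force"],s["moment"],s["tcp_rot"],s["opening"])
im=capture("wrist");cv2.imwrite("pics/w17.png",cv2.resize(im[190:380,220:430],None,fx=3.5,fy=3.1))
a=capture("side");cv2.imwrite("pics/s17.png",cv2.resize(a[120:330,340:500],None,fx=4,fy=2.85))
for c in("side","wrist"):
  for n in ("rail_hang","pull_grip","headband","headband_ridge"): print(c,n,[(np.round(d["at"],4),round(d["conf"],2)) for d in place_of(c,n)])
E
```

```text
[ 0.5858 -0.2188  0.2351] [  5.303   -2.4697 -24.6514] [-0.3836 -2.3062 -0.2544] [-3.1299 -0.0099  1.9734] 0.02981325246686236
side rail_hang [(array([ 0.5497, -0.128 ,  0.235 ]), 0.6)]
side pull_grip [(array([ 0.5881, -0.2227,  0.2721]), 0.57)]
side headband [(array([0.5318, 0.1204, 0.0005]), 0.95), (array([0.4968, 0.3713, 0.0004]), 0.79), (array([ 0.5428, -0.1162,  0.1523]), 0.76), (array([0.6274, 0.2987, 0.0001]), 0.73)]
side headband_ridge [(array([ 0.5409, -0.1132,  0.2401]), 0.93), (array([0.5319, 0.1256, 0.088 ]), 0.76), (array([0.6302, 0.2951, 0.0887]), 0.66), (array([0.4969, 0.3702, 0.0875]), 0.66)]
wrist rail_hang [(array([ 0.5496, -0.1267,  0.2356]), 0.83), (array([ 0.5866, -0.2239, -0.0019]), 0.73)]
wrist pull_grip [(array([ 0.5871, -0.2212,  0.2736]), 0.97)]
wrist headband [(array([ 0.6762,  0.0669, -0.0039]), 0.67), (array([ 0.5441, -0.1168,  0.153 ]), 0.63)]
wrist headband_ridge [(array([ 0.5859, -0.2194,  0.2746]), 0.59), (array([ 0.543 , -0.1204,  0.2469]), 0.57)]
```

View pics/s17.png

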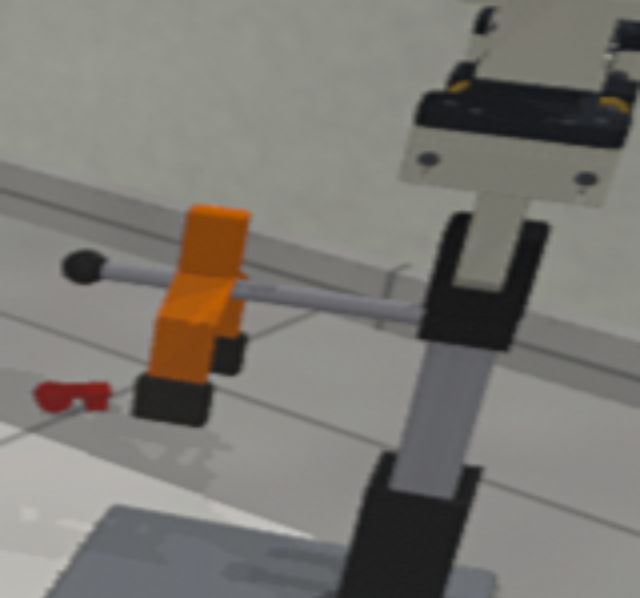

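View pics/w17.png

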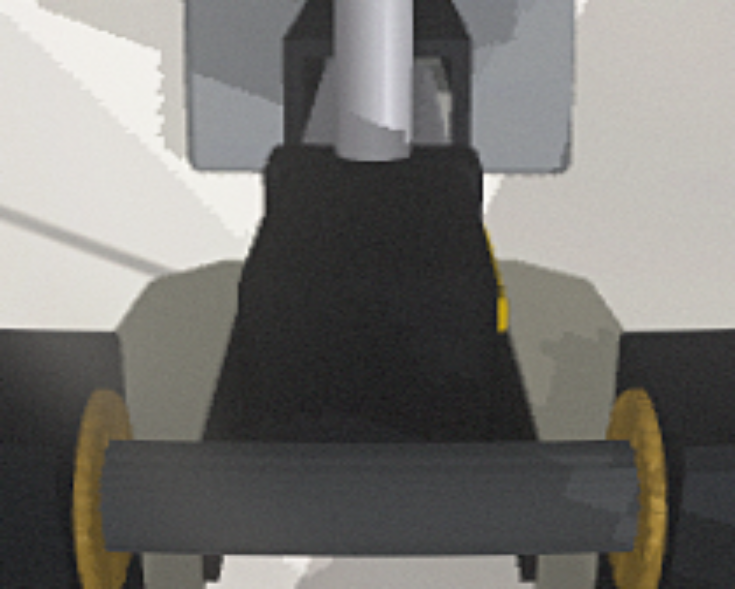

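Emit:
jog_arm(
  commands=[
    {"tx": 0,"ty": 0,"tz": -0.001,"wx": 0,"wy": 0,"wz": 0},
    {"tx": 0,"ty": 0,"tz": -0.001,"wx": 0,"wy": 0,"wz": 0},
    {"tx": 0,"ty": 0,"tz": -0.001,"wx": 0,"wy": 0,"wz": 0},
    {"tx": 0,"ty": 0,"tz": -0.001,"wx": 0,"wy": 0,"wz": 0},
    {"tx": 0,"ty": 0,"tz": -0.001,"wx": 0,"wy": 0,"wz": 0},
  ],
)

```text
t: 16.73
tool_pos: [0.5856, -0.2187, 0.2351]
tcp_rot: [-3.126, -0.014, 1.973]
contact_force: [4.2, -3.9, -23.4]
opening: 0.0299
```

```bash

python3 - <<'E'
from h import *
def p():
    s=read_state();print(s["t"],s["tool_pos"],s["contact_force"],s["opening"])
p()
for i in range(6): a=capture("side")
p(); cv2.imwrite("pics/s18.png",a)
for n in ("rail_hang","pull_grip","headband_ridge"): print(n,[(np.round(d["at"],4),round(d["conf"],2)) for d in place_of("side",n)][:2])
p()
E
```

```text
16.7333 [ 0.5856 -0.2187  0.2351] [  4.1508  -3.9314 -23.4017] 0.029907440435925626
17.0333 [ 0.5856 -0.2187  0.2351] [  4.0367  -3.6881 -23.0517] 0.03006618417350198
rail_hang [(array([ 0.5486, -0.1294,  0.2347]), 0.78), (array([ 0.542 , -0.1142,  0.1529]), 0.32)]
pull_grip [(array([ 0.5864, -0.2231,  0.2759]), 0.7), (array([ 0.389 ,  0.1187, -0.    ]), 0.47)]
headband_ridge [(array([ 0.5432, -0.1109,  0.24  ]), 0.79), (array([0.4981, 0.3694, 0.0885]), 0.72)]
17.1833 [ 0.5856 -0.2187  0.2351] [  4.5525  -2.7738 -22.7844] 0.029992863057202772
```

View pics/s18.png

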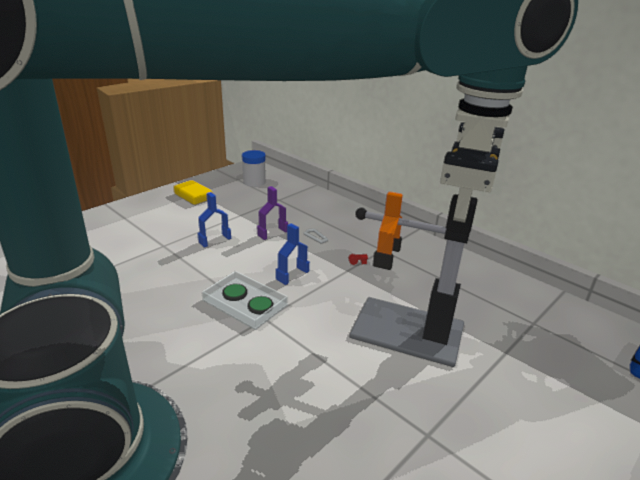

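The side view shows the headband hanging at (388,230) on the raised bar, and the gripper is on the grip at (460,215). The tray, lenses, whistle and clip have not moved. The hold is steady against the stop.

```bash
python3 -c "
from cell import *
print(close_job())"
```

```text
the job is handed in; nothing more can be done
None
```

The orange headband hangs on the chrome bar with a leg on each side. The rail is up at its second stop, and the arm still grips it with the button squeezed. I handed the job in at about 17 s.

**Order of work:** I lifted the headband by its tab, lowered it over the bar and let it go. I then pinched the pull grip with 40 N, which pressed the yellow button. I raised the rail without stopping past the first stop until it hit the second.

**Last checks:**
- **Rail height:** the networks put the bar at z = 0.235 m, a rise of 0.100 m. The tool rose the same 100 mm.
- **At the stop:** the force rose from about 6 N to about 23 N and stayed there while I took several more pictures, with no movement.
- **Headband and other things:** the pictures show the headband still straddling the bar. The tray, lenses, whistle and clip have not moved.

**What disagreed:**
- **Finger length:** in the side and wrist pictures the fingertips ended about 30 mm short of the reported TCP. I checked this by going down beside the tab without touching anything, and set the grasp heights by it.
- **Button opening:** the fingers closed to 29.8 mm on the grip, against the 32 mm given for a pressed button. The wrist picture showed the button pressed in, and the rail moved freely.

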